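Lay out a carton for the remote check and bring the camera round to it

ROBOT

A 6-joint arm with a two-finger parallel gripper is mounted at the origin on the work surface. World frame = base frame: x ahead of the robot, y to its left, z up, the work surface at z = 0. Lengths are in m, angles in rad, forces in N, time in s.
With the tool pointing down it reaches from about 0.375 to 0.9 m from the base axis. Payload 3.1 kg.
Tool frame: the origin (TCP) lies on the centre line of the jaws, within the pads' length; the fingertips stand 25 mm ahead of it and the grasp point (between the pads) lies 6 mm ahead of it (manip.tips_ahead is the distance from the TCP to the fingertips, in m); z points along the fingers, y is the direction in which the jaws open and shut (so a half turn about z gives the same grasp; the last joint's range is limited). The gripper opens to 85 mm and grips with 20 to 120 N. Pads are 22 mm wide; open, the fingers measure 114 mm over their backs; the gripper's body (76 mm by 85 mm) begins 54 mm behind the grasp point. The pads swing forward as they close: fully open they stand 13 mm farther back than shut.
Start: joints at [0.923, 0.527, 1.433, -0, 1.181, -0.178], TCP at [0.282, 0.558, 0.256] pointing down, gripper open.
Joint ranges: [-3.08, 3.08], [-0.75, 2.2], [0.22, 2.44], [-1.43, 4.57], [0, 2.65], [-2.85, 2.85]. Speed limits (rad/s): [2.79, 2.79, 3.14, 3.14, 3.14, 3.14].

INTERFACE

Orientations are given as a unit quaternion [x, y, z, w].
In Python, from station import manip gives the robot as it stands.
- The arm moves only by the tool play_rows, never from a script. Its argument "steps" is a list that holds one entry, the list of rows, each a list of 6 numbers: the shift along the tool's x, y, z in m, then the turn, a rotation vector about the tool's x, y, z in degrees. In form: [[[x, y, z, rx, ry, rz], ...]]. A call has 1 to 10 rows; each row shifts and turns the commanded pose from where the row before left it, along the tool's axes as they then stand; what a row does not reach is not made up. A row lasts 1/8 s, in which the tool goes at most 62.5 mm and 10.7 degrees, less where a joint would pass 70% of its speed; a pose out of reach is approached as far as the arm can. A call is refused whole if a number of a shift passes 0.0625 or a number of a turn 10.7, either way. A call with a gripper value outside its range is refused whole. "fingers" is the opening, from 0 (shut) to 1 (fully open), set as the call begins (left out, the last holds). The fingers move at their own pace and stop on an object; "squeeze" is the grip in N (left out, the last holds). Time passes only in rows, so rows that do not move let the fingers close. It gives the time, the measured TCP pose, the force and the opening at its end, in the units of the state.
- manip.sense(): the state, without advancing time (a new reading comes with each control period).
- manip.snapshot(name): name is "side" or "top"; returns a dict with "img" (480x640x3 uint8, red, green, blue), "K" (3x3 intrinsics, pixels), "world_from_camera" (4x4, takes a point from camera to world coordinates). Camera axes: x right, y down, z forward; pixel columns grow to the right and rows downward; lengths in m; the calibration is good to about 2 mm. A picture is of the moment at which its call begins. There is no depth.
- manip.sign_off(): hands the job in, once; it reports no verdict.
Trained networks look in a picture, given as the dict that the camera call returned (one of the last four; its "shot" number tells which), for a name from the list of things; names that differ only in an ending like _2 or _b are one class to them, and where a whole thing is asked for, a point or a joint stands for the part that bears it (a point fixed in the world has none). Each returns a list of dicts, best first, with "score" (0 to 1); they miss things now and then, are a little off and sometimes report something else, mostly with a low value. They report only what shows in the picture. A call takes as long as a camera call. They do not tell look-alikes from the thing itself.
- manip.regions_of(label, picture): "pixels" (480x640 bool, what is visible of it) and "rect" ([left, top, right, bottom] in pixels, round what is visible of it).
- manip.pinpoint(label, picture): "point" ([column, row] in pixels: a listed point, or the origin of a listed thing).
The state is a dict: "t": time; "q": joint angles; "qd": joint speeds; "tau": joint torques, N m; "tcp_pos": TCP position; "tool_rot": TCP orientation; "force": force on the tool from outside, world axes, zero at the start; "ft_torque": the same for the moment, N m; "finger_gap": opening from 0.0 (shut) to 1.0 (fully open).
Only numpy, scipy, OpenCV 4.12 (cv2) and the standard library are available. Lean on these libraries where they do the work, as an engineer would, in place of code of your own. Each camera call takes 0.05 s, during which the arm holds its last target.

TASK

Put the long, slim medicine carton flat in the empty dispensing tray (set it down, do not drop it) so the pharmacist can check it remotely. Then push the camera controller's joystick over to one side and hold it there until the camera has swung round to look straight at that tray, and let the stick spring back to its centre. Leave the trays, the riser and everything else where they stand, and turn the camera only with the stick, not by hand.

Things in the scene. Friction and masses are not known exactly. Their poses are not given: they have to be found in the camera images.
- long_carton: The carton to set out: a white printed folding box, the longest and lowest loose carton, 52 mm (its x) by 125 mm (its y, long axis) by 30 mm high, 0.11 kg. Origin at the centre of its underside, z up. It lies flat on the counter in front of the trays.
- tray: The empty dispensing tray: shallow, off-white, open on top, 125 mm (its x) by 180 mm (its y) by 28 mm high outside, walls and floor 4 mm thick, loose, 0.28 kg. Origin at the centre of its underside, z up. It stands either on the left or on the right of the pair of trays.
- tray_floor (a point): Centre of the empty tray's inner floor, 4 mm above the counter; axes as the tray's.
- filled_tray: An identical tray that already holds another order (a squat carton and an amber pill bottle with a white cap, up to 82 mm high). Origin at the centre of its underside. Leave it alone.
- stick_knob (a point): Middle of the joystick's black knob: an upright cylinder 29 mm thick and 38 mm tall (19 mm above and below this point) on a 12 mm shaft with a rubber boot. At rest it is 112 mm above the counter, 72 mm above the pivot. (It may rest up to 4 mm to one side.) Axes at rest: z up, x away from the operator (roughly away from the robot), y to the operator's left.
- stick (a joint): Sideways tilt of the joystick, rad: 0 at rest, positive with the knob pushed to the operator's right (-y of stick_knob); stops at +-0.55 (at 0.4 the knob is 28 mm to the side and 6 mm lower). A spring centres it: about 4 N at the knob for 0.4. While tilted it pans the camera; at rest the camera stays put. Below about 0.13 it does not move the camera.
- stick_fa (a joint): Fore-and-aft tilt of the joystick in rad, 0 at rest, positive with the knob pushed away from the operator (towards +x of stick_knob), stops at +-0.55, same spring. It is for zooming and does not turn the camera.
- controller: The joystick's low box, dark with a grey top, fixed, 165 mm deep (its x) and 220 mm wide (its y), top 39 mm above the counter, with keys and a display. The stick stands 45 mm to the operator's right of its middle (at y = -45 mm). Origin at the centre of its underside; axes as stick_knob's at rest.
- riser: Fixed white shelf over the rear half of the controller: board 200 mm deep (x), 320 mm wide (y), underside 205 mm, top 221 mm above the counter, cartons on it to 0.27 m, side panels at y = +-151 mm. Origin on the counter under the board's middle. Its front edge (x = -100 mm) is 6 to 14 mm beyond the stick's axis: a gripper pointing straight down at the stick hits it, so lean back 25 to 45 degrees.
- ptz: The foot of the pan camera (with all it carries), fixed on the counter. Origin at the centre of its underside, z up; its front looks along its -x, roughly towards the robot.
- ptz_eye (a point): Point on the pan axis of the camera, 125 mm above the counter, midway through its round off-white head. x is the level direction in which the lens looks, z is up. The camera is about 170 mm high on a round foot 130 mm across, fixed on the far side of the trays, and looks back towards the robot and down at the counter; its downward tilt is fixed.
- ptz_pan (a joint): Pan of the camera head, rad; 0 = lens square to its foot. Positive turns the lens towards world -y: it grows while the stick is held to the operator's right (positive) and shrinks while it is held to the left. Its speed follows the tilt: about 0.06 rad/s at 0.2, 0.2 at 0.4, 0.3 at the stop, more if pressed hard against it. It stops with the stick's return. Travel +-1.3.
- squat_carton: Bystander: a shorter, thicker white carton, 70 x 80 mm and 55 mm high, loose.
- stapler: Bystander: dark stapler about 125 x 34 x 45 mm, between the two trays, loose.
- pen_cup: Bystander: white cup 80 mm across and 95 mm high with pens reaching 150 mm, loose.
- sanitiser: Bystander: pump bottle 66 mm across and 185 mm high, loose.
- calculator: Bystander: flat desk calculator 155 x 100 x 20 mm, loose, in front on the right.
- tape_dispenser: Bystander: black tape dispenser 60 x 100 x 85 mm, loose, in front on the left.
Mind the look-alikes: they are no part of the job. What is shaped like the long_carton but green or turquoise is not meant. Leave any red look-alike of the ptz alone.

How it is judged:
On the way, in this order (a step that is already met when the one before it is completed fails the run):
1. the long carton lies flat on the floor of the empty tray, let go (z of long_carton in the frame of tray below 0.01 m and horizontal distance between long_carton and tray below 0.07 m and angle between long_carton's own z axis and vertical below 0.06 rad and contact force between the fingers and long_carton below 0.2 N and linear speed of long_carton below 0.02 m/s), for 0.2 s.
2. the stick is held over to one side ((value of joint stick above 0.2 rad or value of joint stick below -0.2 rad)), for 0.5 s.
At the end, for the whole second after the job is handed in: The long carton lies flat on the empty tray's floor (inside its walls, within 0.06 rad of level) at rest; the camera's line of sight passes, seen from above, within 30 mm of the middle of that tray; the stick is back at its centre (within 0.06 rad both ways) (z of long_carton in the frame of tray below 0.01 m and horizontal distance between long_carton and tray below 0.07 m and angle between long_carton's own z axis and vertical below 0.06 rad and linear speed of long_carton below 0.02 m/s and y of tray_floor in the frame of ptz_eye between -0.03 and 0.03 m and x of tray_floor in the frame of ptz_eye above 0.1 m and value of joint stick between -0.06 and 0.06 rad and value of joint stick_fa between -0.06 and 0.06 rad); the robot touches nothing.
It fails at once if the carton is let go in the air (height (world z) of long_carton above 0.045 m and contact force between the fingers and long_carton below 0.02 N).
It fails at once if the camera is touched (contact force between any of the arm, the fingers and ptz above 1 N).
It fails at once if a tray is pushed more than 30 mm from its place (distance of any of tray, filled_tray from where it was at the start of the episode above 0.03 m).
It fails at once if the riser or its stock is hit (over 8 N) (contact force between any of the arm, the fingers and riser above 8 N).
It fails at once if a bystander is moved more than 30 mm (distance of any of squat_carton, stapler, pen_cup, sanitiser, calculator, tape_dispenser from where it was at the start of the episode above 0.03 m).
It also fails if it takes over 67 s, if anything falls off the work surface, if the arm or the gripper's body presses on something with over 40 N, if the wrist force passes 120 N, or if a joint passes its speed limit or range.

## Working session

There is one attempt and no reset: what is moved stays moved. The work goes in short steps, Python scripts to look and compute and a tool call to move; the robot and the scene stay as the last step left them, time stands still between calls to the robot, and variables do not carry over. Pictures are saved under pics/ and viewed, and the job is handed in when it is done.

Besides the shell and the picture viewer there is one more tool, called after "Emit:" as name(argument=value, ...) on one line, values as JSON. play_rows: Moves the arm, as the interface text tells. Its arguments: {"type":"object","properties":{"steps":{"type":"array"},"fingers":{"type":"number"},"squeeze":{"type":"number"}},"required":["steps"]}

```bash
ls; mkdir -p pics; python3 - <<'E'
from station import manip
import cv2
print(manip.sense())
for n in("side","top"):
    s=manip.snapshot(n); cv2.imwrite(f"pics/{n}0.png",s["img"][:,:,::-1]); print(n,s["K"].tolist(),s["world_from_camera"].round(3).tolist())
    for l in ["long_carton","tray","filled_tray","stick_knob","controller","riser","ptz","ptz_eye","tray_floor","stapler"]:
        print(l,[(p["point"],round(p["score"],2)) for p in manip.pinpoint(l,s)][:3])
E
```

```text
pics
{'t': 0.0, 'q': array([ 9.23505898e-01,  5.28462208e-01,  1.43387785e+00, -1.01451729e-05,
        1.18141018e+00, -1.78523486e-01]), 'qd': array([-1.06392349e-03, -8.50238141e-05,  1.86845825e-04,  1.18733651e-03,
        1.48974285e-03,  7.51115592e-04]), 'tau': array([-1.41131910e-03, -4.42364001e+01, -1.78018391e+01, -2.90959870e-04,
        8.34396196e-03,  2.47252373e-06]), 'tcp_pos': array([0.28195556, 0.5570549 , 0.25534377]), 'tool_rot': array([ 2.32241345e-01,  9.72657593e-01, -9.90009861e-04, -4.28593907e-04]), 'force': array([-0.48292398,  0.58750569, -0.14537025]), 'ft_torque': array([0.04791602, 0.01800875, 0.00366563]), 'finger_gap': 1.0034398958706723}
side [[438.13171891147147, 0.0, 324.18118764467323], [0.0, 438.13171891147147, 242.36197190956048], [0.0, 0.0, 1.0]] [[0.799, -0.461, 0.386, 0.028], [-0.601, -0.624, 0.499, -0.685], [0.01, -0.631, -0.776, 1.055], [0.0, 0.0, 0.0, 1.0]]
long_carton [([337.0, 316.4], 0.75), ([282.4, 285.2], 0.66), ([264.0, 242.8], 0.63)]
tray [([410.8, 319.7], 0.79)]
filled_tray [([340.5, 241.7], 0.7)]
stick_knob [([256.4, 155.9], 0.6
[... 333 characters left out ...]
.6], 0.18)]
top [[494.6266887164698, 0.0, 324.54924632571095], [0.0, 494.6266887164698, 238.99520481213418], [0.0, 0.0, 1.0]] [[-0.028, -0.994, 0.109, 0.327], [-1.0, 0.026, -0.016, -0.074], [0.013, -0.11, -0.994, 1.705], [0.0, 0.0, 0.0, 1.0]]
long_carton [([366.2, 261.1], 0.78), ([265.7, 272.8], 0.71), ([314.0, 285.4], 0.7)]
tray [([397.7, 217.9], 0.86)]
filled_tray [([305.5, 219.8], 0.79)]
stick_knob [([182.7, 234.4], 0.7), ([428.3, 248.0], 0.16)]
controller [([181.5, 242.9], 0.59)]
riser []
ptz [([474.6, 222.6], 0.76), ([348.2, 166.4], 0.57)]
ptz_eye [([352.5, 157.8], 0.93), ([489.8, 220.3], 0.76), ([409.2, 298.1], 0.27)]
tray_floor [([398.8, 218.5], 0.56)]
stapler [([350.2, 218.7], 0.64)]
```

View pics/side0.png

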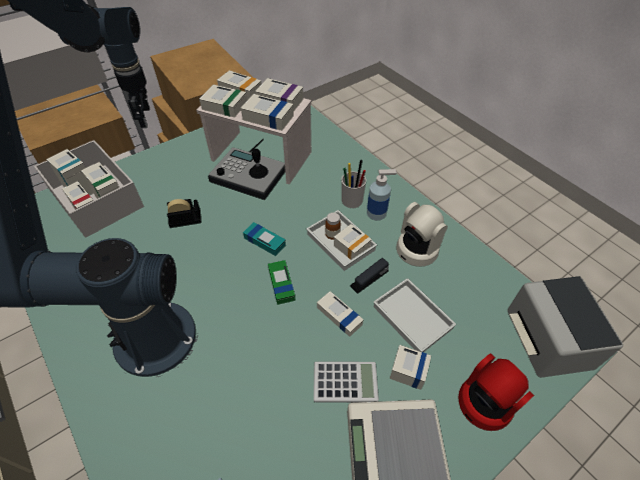

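View pics/top0.png

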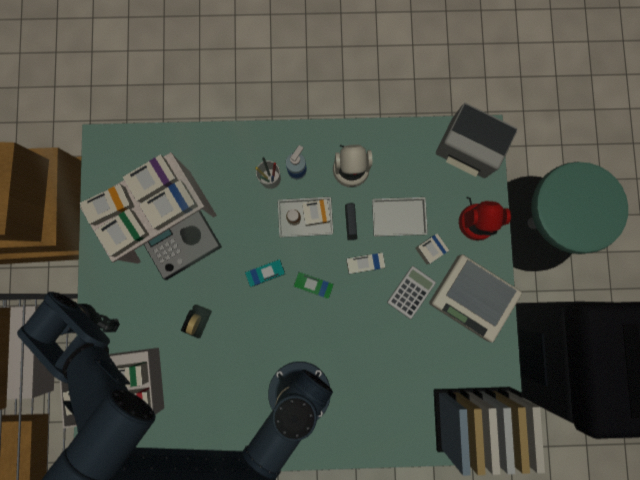

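```bash
cat > h.py <<'E'
import numpy as np, cv2
from scipy.spatial.transform import Rotation as R
def ray(s,p):
    T=s["world_from_camera"];d=T[:3,:3]@np.linalg.inv(s["K"])@np.array([p[0],p[1],1.]);return T[:3,3],d/np.linalg.norm(d)
def plane(s,p,z):
    o,d=ray(s,p);return o+d*(z-o[2])/d[2]
def tri(s1,p1,s2,p2):
    A=np.zeros((3,3));b=np.zeros(3);L=[]
    for s,p in((s1,p1),(s2,p2)):
        o,d=ray(s,p);M=np.eye(3)-np.outer(d,d);A+=M;b+=M@o;L.append((o,M))
    x=np.linalg.solve(A,b);return x,[float(np.linalg.norm(M@(x-o))) for o,M in L]
def proj(s,P):
    T=np.linalg.inv(s["world_from_camera"]);c=(T[:3,:3]@np.atleast_2d(P).T).T+T[:3,3];u=(s["K"]@c.T).T;return u[:,:2]/u[:,2:]
def crop(s,r,name,k):
    l,t,a,b=r;cv2.imwrite("pics/"+name,cv2.resize(s["img"][t:b,l:a,::-1],None,fx=k,fy=k,interpolation=cv2.INTER_CUBIC))
E
python3 - <<'E'
from station import manip
from h import *
S=manip.snapshot("side");T=manip.snapshot("top")
np.savez("s0.npz",S=S["img"],T=T["img"])
for n,z in(("long_carton",0),("tray",0),("filled_tray",0),("controller",0),("stick_knob",.112),("ptz_eye",.125),("ptz",0),("riser",0)):
    print(n)
    for s in(T,S):
        for p in manip.pinpoint(n,s)[:3]: print("  ",s is T,plane(s,p["point"],z).round(4),round(p["score"],2))
for n,z in(("long_carton",.03),("tray",.028),("ptz",0.0)):
  for s in(T,S):
    for r in manip.regions_of(n,s)[:3]:
        c=cv2.findContours(r["pixels"].astype(np.uint8),0,2)[0];c=max(c,key=cv2.contourArea)
        P=np.array([plane(s,q,z)[:2] for q in c[:,0,:]]).astype(np.float32)
        print(n,s is T,r["rect"],round(r["score"],2),cv2.minAreaRect(P))
crop(T,(330,190,450,290),"cT.png",6);crop(S,(190,60,330,210),"cS.png",5);crop(T,(70,140,230,290),"cT2.png",5)
E
```

```text
long_carton
   True [0.4078 0.0961 0.    ] 0.85
   True [ 0.4293 -0.2365  0.    ] 0.61
   False [ 0.4303 -0.2365  0.    ] 0.79
   False [0.4015 0.0986 0.    ] 0.64
   False [ 0.3594 -0.0625  0.    ] 0.61
tray
   True [ 0.5811 -0.3522  0.    ] 0.72
   False [ 0.5811 -0.3666  0.    ] 0.98
   False [ 0.3235 -0.393   0.    ] 0.62
   False [ 0.7683 -0.203   0.    ] 0.26
filled_tray
   True [ 0.5796 -0.0351  0.    ] 0.81
   False [ 0.5879 -0.0377  0.    ] 0.85
   False [0.5172 0.3944 0.    ] 0.57
controller
   True [0.5165 0.3907 0.    ] 0.88
   True [ 0.7678 -0.0103  0.    ] 0.2
   False [0.5219 0.3974 0.    ] 0.8
   False [0.598  0.4645 0.    ] 0.65
   False [ 0.581  -0.1939  0.    ] 0.27
stick_knob
   False [0.5384 0.3568 0.112 ] 0.82
   False [ 0.7572 -0.1852  0.112 ] 0.33
   False [ 0.659  -0.0032  0.112 ] 0.19
ptz_eye
   True [ 0.5493 -0.6294  0.125 ] 0.85
   True [ 0.7493 -0.1932  0.125 ] 0.59
   False [ 0.7589 -0.1923  0.125 ] 0.95
   False [0.4606 0.2598 0.125 ] 0.75
   False [ 0.5639 -0.6291  0.125 ] 0.65
ptz
   True [ 0.5643 -0.6345  0.    ] 0.72
   True [ 0.3107 -0.3911  0.    
[... 1515 characters left out ...]
50149965286255, -0.20558300614356995), (0.1342693418264389, 0.15219689905643463), 87.83323669433594)
ptz True [458.4, 198.8, 509.5, 237.4] 0.76 ((0.5779199004173279, -0.660546064376831), (0.12919209897518158, 0.18349924683570862), 24.70071029663086)
ptz False [461.3, 351.5, 536.0, 430.0] 0.95 ((0.6007633209228516, -0.6258834600448608), (0.19786974787712097, 0.13674086332321167), 2.422098159790039)
ptz False [399.8, 203.4, 448.5, 266.0] 0.9 ((0.8260179162025452, -0.1615014374256134), (0.2625712752342224, 0.13999895751476288), 38.38471221923828)
ptz False [252.2, 149.5, 265.4, 175.5] 0.43 ((0.5866037011146545, 0.43896281719207764), (0.14645496010780334, 0.04307296872138977), 61.13842010498047)
```

View pics/cT.png

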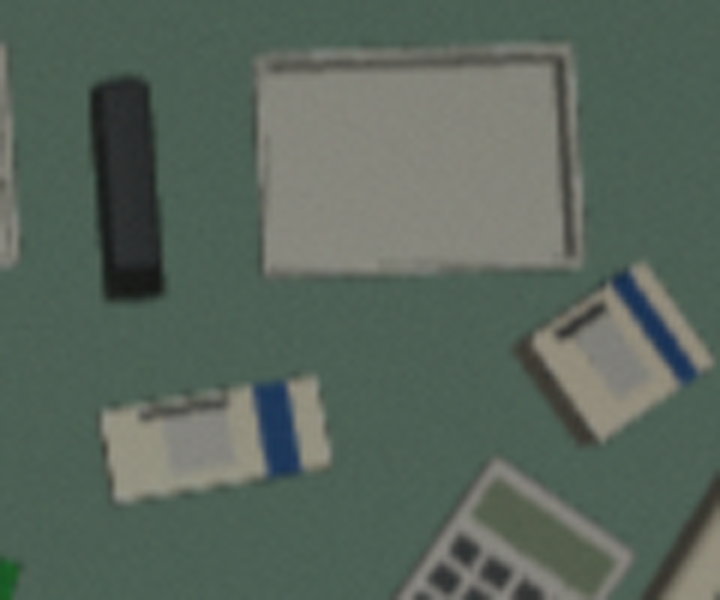

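View pics/cS.png

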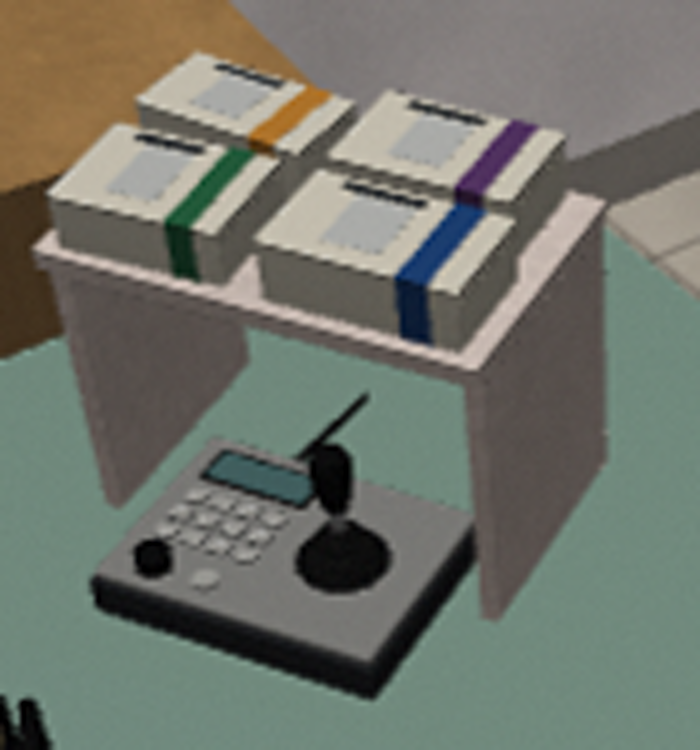

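View pics/cT2.png

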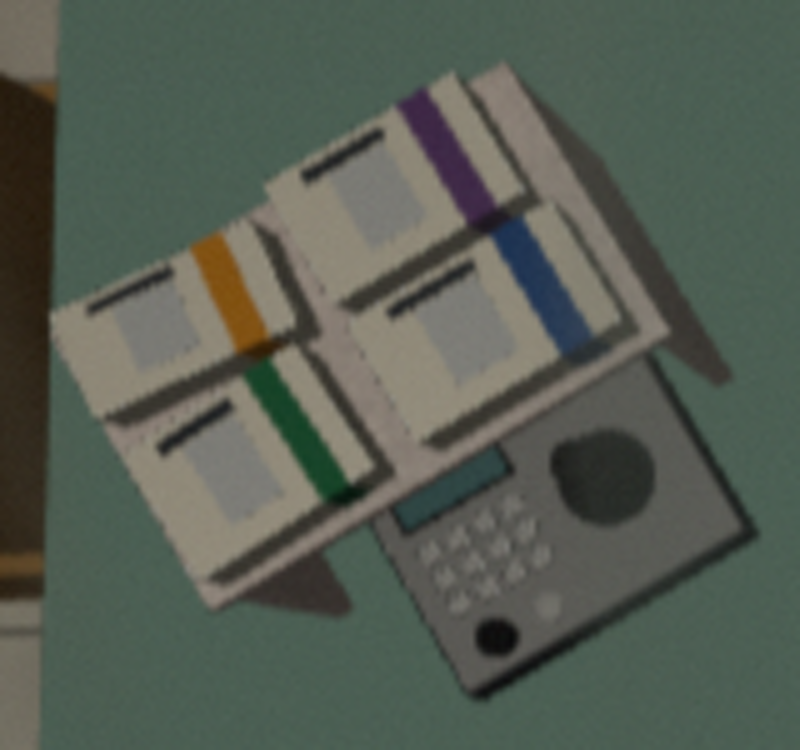

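```bash
python3 - <<'E'
from station import manip
from h import *
S=manip.snapshot("side");T=manip.snapshot("top")
f=lambda x,y,k,l,t:((x/k+l-.5+.5/k),(y/k+t-.5+.5/k))
def quad(s,pts,k,l,t,z):
    P=np.array([plane(s,f(x,y,k,l,t),z)[:2] for x,y in pts]);print(P.round(4).tolist(),"c",P.mean(0).round(4));
    for i in range(len(P)): d=P[(i+1)%len(P)]-P[i];print("   ",np.linalg.norm(d).round(4),np.degrees(np.arctan2(d[1],d[0])).round(1))
print("carton");quad(T,[(102,410),(318,376),(330,463),(115,502)],6,330,190,.03)
print("tray");quad(T,[(254,55),(573,43),(582,268),(264,275)],6,330,190,.028)
print("ctrl");quad(T,[(757,535),(478,695),(375,512)],5,70,140,.037)
print("board");quad(T,[(213,605),(668,335),(505,65)],5,70,140,.221)
print("board side");quad(S,[(37,250),(475,368),(603,205)],5,190,60,.221)
print("ctrl side");quad(S,[(92,580),(375,688),(477,520)],5,190,60,.037)
kS=f(332,482,5,190,60)
print("knob side",plane(S,kS,.112), "boot T",plane(T,f(607,477,5,70,140),.045),"boot S",plane(S,f(343,558,5,190,60),.045))
k=plane(S,kS,.112);print("reproj T", (proj(T,k)-[70,140])*5)
# pan zero: eye
a=[plane(S,p["point"],.125) for p in manip.pinpoint("ptz_eye",S)[:1]];print(a)
crop(T,(320,130,380,195),"ptzT.png",9);crop(S,(390,195,455,275),"ptzS.png",8)
E
```

```text
carton
[[0.4447, -0.174], [0.4607, -0.2972], [0.4112, -0.302], [0.3925, -0.1796]] c [ 0.4273 -0.2382]
    0.1242 -82.6
    0.0497 -174.5
    0.1238 98.7
    0.0525 6.2
tray
[[0.6467, -0.2681], [0.6491, -0.4522], [0.5187, -0.4508], [0.5194, -0.269]] c [ 0.5835 -0.36  ]
    0.1841 -89.2
    0.1305 179.4
    0.1819 89.8
    0.1273 0.4
ctrl
[[0.4937, 0.2496], [0.3909, 0.4365], [0.5161, 0.5067]] c [0.4669 0.3976]
    0.2133 118.8
    0.1435 29.3
    0.258 -95.0
board
[[0.4419, 0.5383], [0.5986, 0.2672], [0.7689, 0.3667]] c [0.6031 0.3907]
    0.3131 -60.0
    0.1972 30.3
    0.3694 152.3
board side
[[0.4437, 0.5387], [0.6038, 0.2689], [0.7697, 0.3646]] c [0.6057 0.3907]
    0.3138 -59.3
    0.1915 30.0
    0.3696 151.9
ctrl side
[[0.3914, 0.4388], [0.4912, 0.237], [0.6366, 0.3353]] c [0.5064 0.337 ]
    0.2251 -63.7
    0.1756 34.1
    0.2662 157.1
knob side [0.53579834 0.34801882 0.112     ] boot T [0.5348266  0.34865889 0.045     ] boot S [0.53638484 0.34876216 0.045     ]
reproj T [[579.57471907 461.30844329]]
[array([ 0.75040402, -0.19360387,  0.125     ])]
```

View pics/ptzT.png

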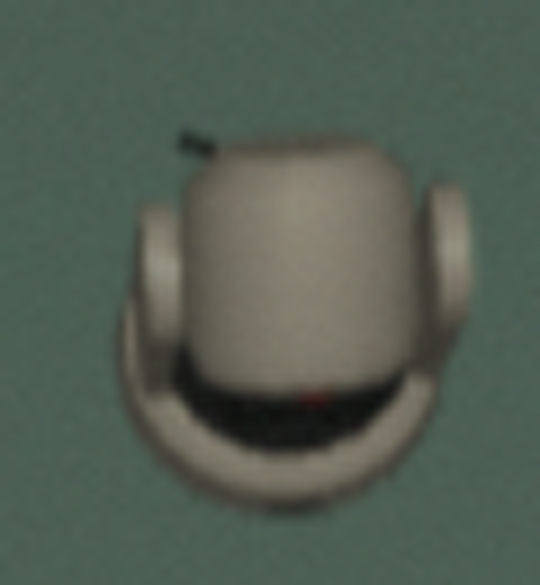

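View pics/ptzS.png

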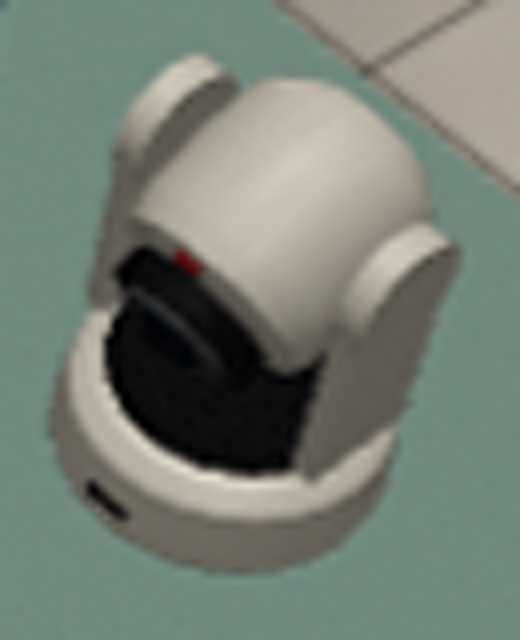

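```bash
cat > plan.py <<'E'
from station import manip
from h import *
def rot(ydeg,lean=None):
    a=np.radians(ydeg);y=np.array([np.cos(a),np.sin(a),0]);z=np.array([0,0,-1.]);return R.from_matrix(np.c_[np.cross(y,z),y,z])
def plan(wps,show=True):
    """wps: list of (pos, Rot, n)"""
    st=manip.sense();p=st["tcp_pos"];r=R.from_quat(st["tool_rot"]);rows=[]
    for pos,rr,n in wps:
        pos=np.array(pos,float)
        for i in range(n):
            k=n-i
            dp=(r.inv().apply(pos-p))/k; dr=(r.inv()*rr).as_rotvec(degrees=True)/k
            dp=dp.round(4);dr=dr.round(1);rows.append(dp.tolist()+dr.tolist())
            p=p+r.apply(dp);r=r*R.from_rotvec(dr,degrees=True)
    for i in range(0,len(rows),10):print(str(rows[i:i+10]).replace(" ","").replace("-0.0,","0,"))
    print("end",p.round(4),"t",st["t"],"force",st["force"].round(1),"gap",st["finger_gap"])
def where():
    st=manip.sense();r=R.from_quat(st["tool_rot"]).as_matrix();print(st["t"],st["tcp_pos"].round(4),"x",r[:,0].round(3),"y",r[:,1].round(3),"z",r[:,2].round(3),"q",st["q"].round(2),"F",st["force"].round(1),"gap",round(st["finger_gap"],3))
E
python3 - <<'E'
from plan import *
S=manip.snapshot("side");T=manip.snapshot("top")
led,e=tri(T,(355-.4,174.1-.4),S,(413.4-.4,227.75-.4));print("led",led,e)
g=lambda x,y,k,l,t:((x/k+l-.5+.5/k),(y/k+t-.5+.5/k))
# arm tops
for a,b in(((160,205),(195,58)),((452,185),(435,228))):
    print("arm",tri(T,g(*a,9,320,130),S,g(*b,8,390,195)))
print("foot", plane(T,g(280,380,9,320,130),0))
plan([((0.39,0.20,0.25),rot(30),8),((0.427,-0.238,0.17),rot(8),10)])
where()
E
```

```text
led [ 0.70837696 -0.20223063  0.14484053] [0.0007225178153902749, 0.0007225178153902457]
arm (array([ 0.77160096, -0.14474202,  0.16056201]), [0.004374649972046648, 0.004374649972046759])
arm (array([ 0.77879633, -0.25072985,  0.15994443]), [0.0017936843162969273, 0.0017936843162966374])
foot [ 0.75035763 -0.20002723  0.        ]
[[-0.0322,-0.0338,0.0008,0,0.0,4.1],[-0.0345,-0.0314,0.0008,0,0.0,4.1],[-0.0367,-0.0289,0.0008,0,0.0,4.2],[-0.0387,-0.0261,0.0008,0,0.0,4.1],[-0.0405,-0.0232,0.0008,0,0.0,4.2],[-0.0421,-0.0202,0.0008,0,0.0,4.1],[-0.0434,-0.0172,0.0008,0,0.0,4.2],[-0.0445,-0.014,0.0007,0,0.0,4.1],[-0.0398,-0.0187,0.008,0.0,0.0,2.2],[-0.0405,-0.0172,0.008,0.0,0.0,2.2]]
[[-0.0411,-0.0156,0.008,0.0,0.0,2.2],[-0.0416,-0.014,0.008,0.0,0.0,2.2],[-0.0422,-0.0124,0.008,0.0,0.0,2.2],[-0.0426,-0.0108,0.008,0.0,0.0,2.2],[-0.043,-0.0092,0.008,0.0,0.0,2.2],[-0.0433,-0.0075,0.008,0.0,0.0,2.2],[-0.0435,-0.0058,0.008,0.0,0.0,2.2],[-0.0438,-0.0041,0.008,0.0,0.0,2.2]]
end [ 0.427 -0.238  0.17 ] t 2.55 force [0.5 0.  0.2] gap 0.9972914376603038
2.55 [0.2824 0.5576 0.2563] x [-0.892  0.452 -0.   ] y [ 0.452  0.892 -0.   ] z [ 0. -0. -1.] q [ 0.92  0.53  1.43 -0.    1.18 -0.18] F [0.5 0.  0.2] gap 0.997
```

Emit:
play_rows(steps=[[[-0.0322, -0.0338, 0.001, 0, 0, 4.1], [-0.0345, -0.0314, 0.001, 0, 0, 4.1], [-0.0367, -0.0289, 0.001, 0, 0, 4.2], [-0.0387, -0.0261, 0.001, 0, 0, 4.1], [-0.0405, -0.0232, 0.001, 0, 0, 4.2], [-0.0421, -0.0202, 0.001, 0, 0, 4.1], [-0.0434, -0.0172, 0.001, 0, 0, 4.2], [-0.0445, -0.014, 0.001, 0, 0, 4.1], [-0.0398, -0.0187, 0.008, 0, 0, 2.2], [-0.0405, -0.0172, 0.008, 0, 0, 2.2]]], fingers=1, squeeze=30)

```text
t: 3.8
tcp_pos: [0.3979, 0.1109, 0.2325]
tool_rot: [0.533, 0.846, 0.0, 0.001]
force: [0.9, 0.4, -0.6]
finger_gap: 0.995
```

Emit:
play_rows(steps=[[[-0.0411, -0.0156, 0.008, 0, 0, 2.2], [-0.0416, -0.014, 0.008, 0, 0, 2.2], [-0.0422, -0.0124, 0.008, 0, 0, 2.2], [-0.0426, -0.0108, 0.008, 0, 0, 2.2], [-0.043, -0.0092, 0.008, 0, 0, 2.2], [-0.0433, -0.0075, 0.008, 0, 0, 2.2], [-0.0435, -0.0058, 0.008, 0, 0, 2.2], [-0.0438, -0.0041, 0.008, 0, 0, 2.2], [0, 0, 0, 0, 0, 0]]])

```text
t: 4.92
tcp_pos: [0.428, -0.2417, 0.1681]
tool_rot: [0.657, 0.754, -0.0, 0.001]
force: [-1.0, -0.4, -0.2]
finger_gap: 0.996
```

```bash
python3 - <<'E'
from plan import *
where()
plan([((0.4275,-0.238,0.032),rot(8),5)])
S=manip.snapshot("side");cv2.imwrite("pics/s1.png",S["img"][150:,150:,::-1])
E
```

```text
4.925 [ 0.428  -0.2417  0.1681] x [-0.136  0.991 -0.002] y [0.991 0.136 0.002] z [ 0.002 -0.002 -1.   ] q [-0.74  0.49  1.85 -0.    0.8  -0.88] F [-1.  -0.4 -0.2] gap 0.996
[[0.0008,-0.0001,0.0272,0.0,0.0,-0.0],[0.0008,0,0.0272,0.0,0.0,-0.0],[0.0008,-0.0001,0.0272,0.0,0.0,-0.1],[0.0008,0,0.0272,0.0,0.1,-0.0],[0.0008,-0.0001,0.0273,0.1,0.0,-0.1]]
end [ 0.4275 -0.238   0.032 ] t 4.925 force [-1.  -0.4 -0.2] gap 0.9964533025876846
```

View pics/s1.png

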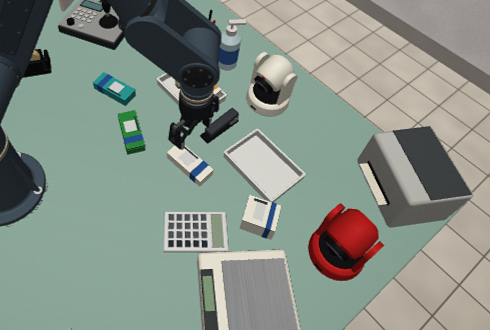

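Emit:
play_rows(steps=[[[0.001, 0, 0.027, 0, 0, 0], [0.001, 0, 0.027, 0, 0, 0], [0.001, 0, 0.027, 0, 0, 0], [0, 0, 0.027, 0, 0, 0], [0, 0, 0.027, 0, 0, 0], [0, 0, 0, 0, 0, 0]]])

```text
t: 5.72
tcp_pos: [0.4256, -0.2329, 0.0323]
tool_rot: [0.655, 0.755, 0.0, -0.002]
force: [0.6, -0.4, -0.7]
finger_gap: 1.006
```

Emit:
play_rows(steps=[[[0, 0, 0, 0, 0, 0], [0, 0, 0, 0, 0, 0], [0, 0, 0, 0, 0, 0], [0, 0, 0, 0, 0, 0], [0, 0, 0, 0, 0, 0], [0, 0, 0, 0, 0, 0]]], fingers=0, squeeze=30)

```text
t: 6.48
tcp_pos: [0.4271, -0.2352, 0.0347]
tool_rot: [0.656, 0.755, 0.0, 0.001]
force: [1.0, 1.8, 7.4]
finger_gap: 0.602
```

```bash
python3 - <<'E'
from plan import *
where()
plan([((0.4275,-0.242,0.10),rot(8),3),((0.583,-0.361,0.10),rot(0),6),((0.583,-0.361,0.038),rot(0),3)])
S=manip.snapshot("side");crop(S,(270,250,470,370),"s2.png",4)
E
```

```text
6.475 [ 0.4271 -0.2352  0.0347] x [-0.14   0.99  -0.001] y [0.99  0.14  0.001] z [ 0.002 -0.001 -1.   ] q [-0.73  0.74  1.93  0.    0.47 -0.87] F [1.  1.8 7.4] gap 0.602
[[-0.0023,-0.0002,-0.0218,0.0,0.0,0.0],[-0.0023,-0.0002,-0.0218,0.0,0.0,0.0],[-0.0023,-0.0001,-0.0217,0.1,0.1,0.0],[-0.0233,0.0229,0,0,0,1.3],[-0.0227,0.0234,0,0,0,1.3],[-0.0222,0.0239,0,0,0,1.4],[-0.0216,0.0245,0,0,0,1.3],[-0.021,0.0249,-0.0001,0,0,1.4],[-0.0205,0.0254,0,0,0,1.3],[0.0,0.0,0.0207,0,0,0.0]]
[[0.0,0.0,0.0206,0,0,0.0],[0.0,0.0001,0.0207,0,0,0.0]]
end [ 0.583 -0.361  0.038] t 6.475 force [1.  1.8 7.4] gap 0.6023578839807342
```

View pics/s2.png

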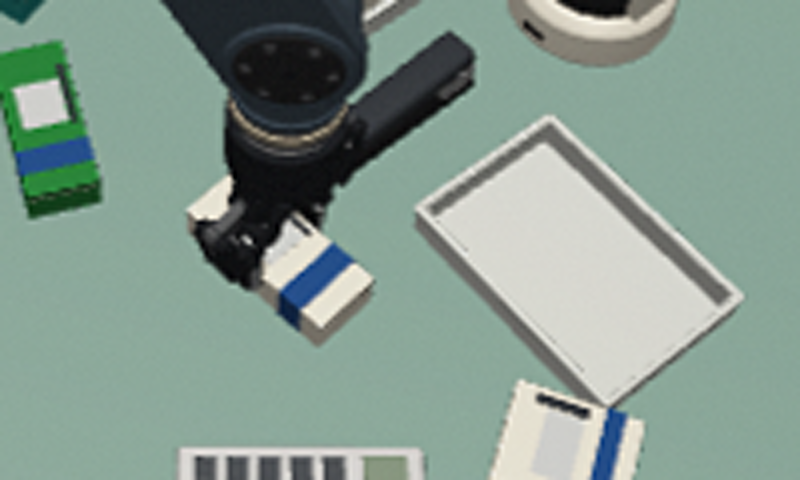

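Emit:
play_rows(steps=[[[-0.001, 0, -0.022, 0, 0, 0], [-0.001, 0, -0.022, 0, 0, 0], [-0.001, 0, -0.022, 0, 0, 0], [0, 0, 0, 0, 0, 0]]])

```text
t: 7.02
tcp_pos: [0.4278, -0.2388, 0.1009]
tool_rot: [0.656, 0.755, -0.0, 0.002]
force: [-0.4, -0.4, -2.1]
finger_gap: 0.6
```

```bash
python3 - <<'E'
from plan import *
where()
S=manip.snapshot("side");crop(S,(270,250,470,370),"s3.png",4)
plan([((0.583,-0.358,0.10),rot(0),8),((0.583,-0.358,0.05),rot(0),2)])
E
```

```text
7.025 [ 0.4278 -0.2388  0.1009] x [-0.14   0.99  -0.003] y [0.99  0.14  0.003] z [ 0.003 -0.003 -1.   ] q [-0.74  0.61  1.9  -0.    0.63 -0.88] F [-0.4 -0.4 -2.1] gap 0.6
[[-0.0175,0.0172,0.0,0.0,0.0,1.0],[-0.0172,0.0175,0.0001,0.0,0.0,1.0],[-0.0169,0.0178,0.0,0.0,0.0,1.0],[-0.0166,0.0181,0.0001,0.0,0.0,1.0],[-0.0163,0.0183,0.0,0.0,0.0,1.0],[-0.016,0.0186,0.0001,0.0,0.0,1.0],[-0.0157,0.0189,0.0,0.0,0.0,1.0],[-0.0153,0.0192,0.0001,0.1,0.1,1.0],[0,0.0,0.025,0,0,0.0],[-0.0001,0.0001,0.025,0,0,0.0]]
end [ 0.583 -0.358  0.05 ] t 7.075 force [ 0.2 -0.5 -2.3] gap 0.6004795164881506
```

View pics/s3.png

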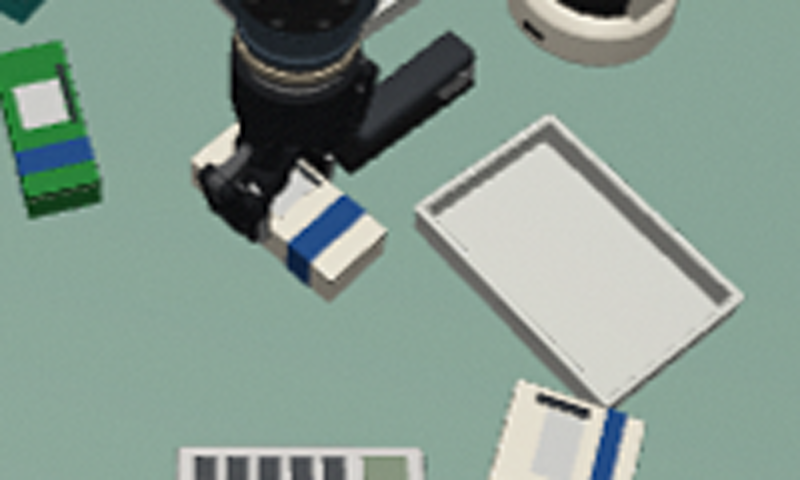

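The carton is held level about 65 mm up, and the tray is clear at crop (580,260).

Emit:
play_rows(steps=[[[-0.0175, 0.0172, 0, 0, 0, 1], [-0.0172, 0.0175, 0, 0, 0, 1], [-0.0169, 0.0178, 0, 0, 0, 1], [-0.0166, 0.0181, 0, 0, 0, 1], [-0.0163, 0.0183, 0, 0, 0, 1], [-0.016, 0.0186, 0, 0, 0, 1], [-0.0157, 0.0189, 0, 0, 0, 1], [-0.0153, 0.0192, 0, 0, 0, 1], [0, 0, 0.02, 0, 0, 0], [0, 0, 0, 0, 0, 0]]])

```text
t: 8.32
tcp_pos: [0.5794, -0.3549, 0.075]
tool_rot: [0.707, 0.707, -0.0, -0.005]
force: [-0.3, 0.5, -0.6]
finger_gap: 0.6
```

```bash
python3 - <<'E'
from plan import *
where()
S=manip.snapshot("side");crop(S,(350,210,480,360),"s4.png",4)
T=manip.snapshot("top");crop(T,(330,190,450,290),"t4.png",5)
plan([((0.583,-0.358,0.042),rot(0),3)])
E
```

```text
8.325 [ 0.5794 -0.3549  0.075 ] x [-0.001  1.     0.007] y [ 1.     0.001 -0.008] z [-0.008  0.007 -1.   ] q [-0.71  0.82  1.4  -0.    0.93 -0.71] F [-0.3  0.5 -0.6] gap 0.6
[[-0.0007,0.0008,0.0118,-0.1,-0.1,0.0],[-0.0007,0.0008,0.0118,-0.1,0,0.0],[-0.0007,0.0007,0.0117,0,-0.1,0.1]]
end [ 0.583 -0.358  0.042] t 8.425 force [ 0.8  0.2 -1.4] gap 0.6007930831712283
```

View pics/s4.png

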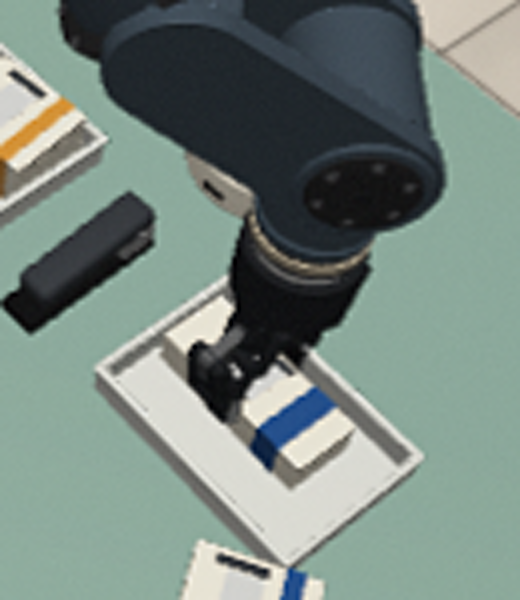

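View pics/t4.png

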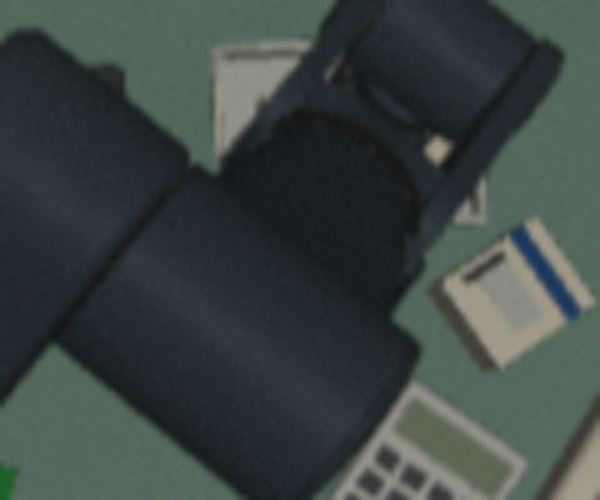

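Emit:
play_rows(steps=[[[-0.002, 0.002, 0.01, 0, 0, 0], [0, 0.001, 0.01, 0, 0, 0], [0, 0, 0.008, 0, 0, 0], [0, 0, 0.003, 0, 0, 0], [0, 0, 0, 0, 0, 0], [0, 0, 0, 0, 0, 0]]])

```text
t: 9.18
tcp_pos: [0.5859, -0.3598, 0.0486]
tool_rot: [0.707, 0.707, 0.0, 0.0]
force: [0.2, -0.4, -1.7]
finger_gap: 0.603
```

```bash
python3 - <<'E'
from plan import *
where()
S=manip.snapshot("side");crop(S,(350,240,480,360),"s5.png",6)
E
```

```text
9.175 [ 0.5859 -0.3598  0.0486] x [-0.001  1.    -0.   ] y [1.    0.001 0.   ] z [ 0. -0. -1.] q [-0.71  0.86  1.39  0.    0.89 -0.71] F [ 0.2 -0.4 -1.7] gap 0.603
```

View pics/s5.png

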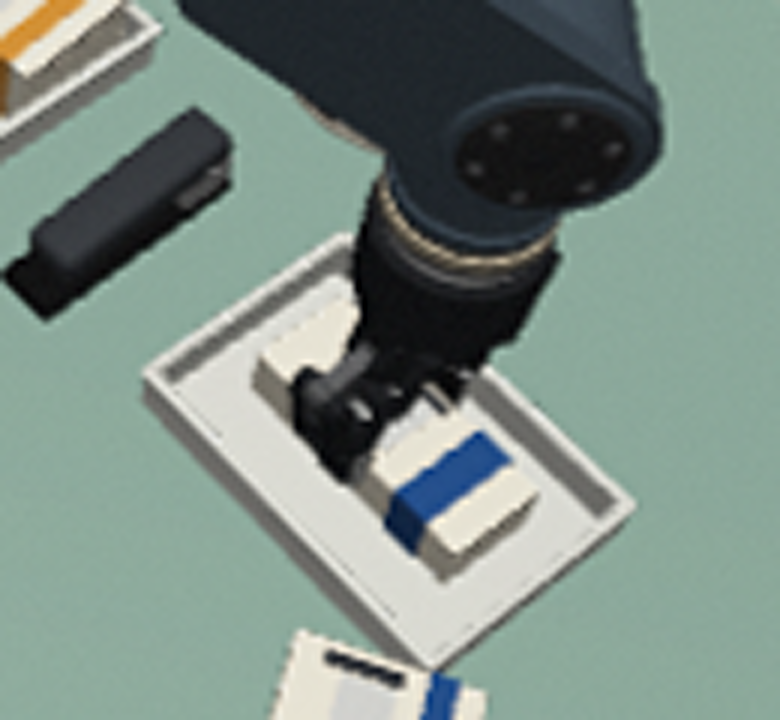

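Emit:
play_rows(steps=[[[0, -0.002, 0.004, 0, 0, 0], [0, 0, 0.003, 0, 0, 0], [0, 0, 0.001, 0, 0, 0], [0, 0, 0, 0, 0, 0], [0, 0, 0, 0, 0, 0]]])

```text
t: 9.85
tcp_pos: [0.5838, -0.3597, 0.0404]
tool_rot: [0.707, 0.707, 0.0, 0.0]
force: [-0.1, -0.4, -1.1]
finger_gap: 0.6
```

Emit:
play_rows(steps=[[[0, 0, 0.001, 0, 0, 0], [0, 0, 0.001, 0, 0, 0], [0, 0, 0, 0, 0, 0], [0, 0, 0, 0, 0, 0]]])

```text
t: 10.35
tcp_pos: [0.5838, -0.3597, 0.0387]
tool_rot: [0.707, 0.707, 0.0, 0.0]
force: [-1.5, 0.1, 2.7]
finger_gap: 0.602
```

Emit:
play_rows(steps=[[[0, 0, 0, 0, 0, 0], [0, 0, 0, 0, 0, 0], [0, 0, 0, 0, 0, 0], [0, 0, 0, 0, 0, 0], [0, 0, 0, 0, 0, 0]]], fingers=0.76)

```text
t: 10.98
tcp_pos: [0.5837, -0.3596, 0.0382]
tool_rot: [0.707, 0.707, -0.0, -0.0]
force: [0.3, -0.3, -0.7]
finger_gap: 0.766
```

Emit:
play_rows(steps=[[[0, 0, -0.01, 0, 0, 0], [0, 0, -0.02, 0, 0, 0], [0, 0, -0.03, 0, 0, 0], [0, 0, -0.05, 0, 0, 0], [0, 0, -0.06, 0, 0, 0], [0, 0, -0.05, 0, 0, 0]]])

```text
t: 11.72
tcp_pos: [0.584, -0.3599, 0.2629]
tool_rot: [0.707, 0.707, 0.0, 0.002]
force: [0.9, -0.5, 0.6]
finger_gap: 0.762
```

```bash
cat >> plan.py <<'E'
X=np.array([np.cos(np.radians(30)),np.sin(np.radians(30)),0]);Y=np.array([-X[1],X[0],0]);Z=np.array([0,0,1.])
K=np.array([.5358,.348,.112])
def lean(ydeg,L):
    a=np.radians(ydeg);y=np.array([np.cos(a),np.sin(a),0]);xf=np.array([y[1],-y[0],0]);l=np.radians(L);z=np.sin(l)*xf-np.cos(l)*Z
    return R.from_matrix(np.c_[np.cross(y,z),y,z])
E
python3 - <<'E'
from plan import *
where()
r=lean(120,38);tz=r.as_matrix()[:,2];print(tz,Y)
pre=K-0.146*tz
print(pre)
plan([((0.47,-0.02,0.28),lean(62,15),9),(pre,r,9)])
S=manip.snapshot("side");crop(S,(310,200,470,360),"s6.png",4)
E
```

```text
11.725 [ 0.584  -0.3599  0.2629] x [-0.001  1.    -0.003] y [1.    0.001 0.003] z [ 0.003 -0.003 -1.   ] q [-0.71  0.6   1.26 -0.    1.27 -0.72] F [ 0.9 -0.5  0.6] gap 0.762
[ 0.53317848  0.30783074 -0.78801075] [-0.5        0.8660254  0.       ]
[0.45795594 0.30305671 0.22704957]
[[0.0378,-0.0126,-0.002,-0.9,-1.5,-6.8],[0.0389,-0.008,-0.0032,-0.9,-1.5,-6.8],[0.0395,-0.0033,-0.0043,-0.9,-1.5,-6.9],[0.0395,0.0015,-0.0054,-0.9,-1.5,-6.8],[0.0389,0.0063,-0.0064,-0.9,-1.5,-6.9],[0.0377,0.011,-0.0072,-0.9,-1.4,-6.8],[0.0359,0.0154,-0.0079,-0.9,-1.5,-6.9],[0.0336,0.0198,-0.0085,-0.9,-1.4,-6.8],[0.0307,0.0237,-0.009,-0.9,-1.5,-6.9],[0.0189,0.0311,0.001,-2.9,-2.3,-5.8]]
[[0.0158,0.0328,0.0019,-2.9,-2.3,-5.8],[0.0125,0.0341,0.003,-2.9,-2.3,-5.8],[0.0091,0.0349,0.0044,-2.9,-2.3,-5.8],[0.0058,0.0355,0.0058,-2.9,-2.3,-5.8],[0.0024,0.0355,0.0075,-2.9,-2.4,-5.8],[-0.0008,0.0352,0.0092,-2.9,-2.3,-5.8],[-0.0039,0.0344,0.0111,-2.9,-2.4,-5.8],[-0.0068,0.0333,0.0131,-2.8,-2.3,-5.9]]
end [0.4579 0.303  0.227 ] t 11.725 force [ 0.9 -0.5  0.6] gap 0.7622001565934112
```

View pics/s6.png

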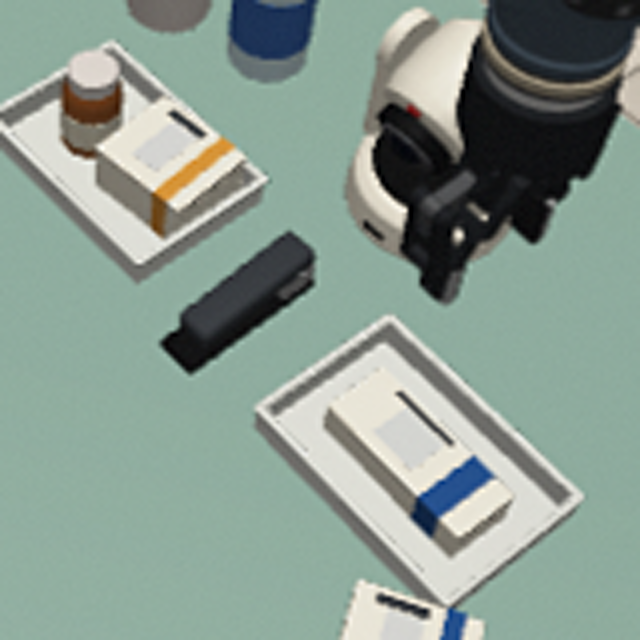

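The carton lies flat in the tray, around crop (415,460). Next, the stick.

Emit:
play_rows(steps=[[[0.0378, -0.0126, -0.002, -0.9, -1.5, -6.8], [0.0389, -0.008, -0.0032, -0.9, -1.5, -6.8], [0.0395, -0.0033, -0.0043, -0.9, -1.5, -6.9], [0.0395, 0.0015, -0.0054, -0.9, -1.5, -6.8], [0.0389, 0.0063, -0.0064, -0.9, -1.5, -6.9], [0.0377, 0.011, -0.0072, -0.9, -1.4, -6.8], [0.0359, 0.0154, -0.0079, -0.9, -1.5, -6.9], [0.0336, 0.0198, -0.0085, -0.9, -1.4, -6.8], [0.0307, 0.0237, -0.009, -0.9, -1.5, -6.9], [0.0189, 0.0311, 0.001, -2.9, -2.3, -5.8]]], fingers=0.55)

```text
t: 13.02
tcp_pos: [0.4682, 0.0176, 0.2728]
tool_rot: [0.185, 0.971, -0.017, 0.151]
force: [0.3, 0.4, -0.5]
finger_gap: 0.553
```

Emit:
play_rows(steps=[[[0.0158, 0.0328, 0.0019, -2.9, -2.3, -5.8], [0.0125, 0.0341, 0.003, -2.9, -2.3, -5.8], [0.0091, 0.0349, 0.0044, -2.9, -2.3, -5.8], [0.0058, 0.0355, 0.0058, -2.9, -2.3, -5.8], [0.0024, 0.0355, 0.0075, -2.9, -2.4, -5.8], [-0.0008, 0.0352, 0.0092, -2.9, -2.3, -5.8], [-0.0039, 0.0344, 0.0111, -2.9, -2.4, -5.8], [-0.0068, 0.0333, 0.0131, -2.8, -2.3, -5.9], [0, 0, 0, 0, 0, 0], [0, 0, 0, 0, 0, 0]]])

```text
t: 14.28
tcp_pos: [0.4607, 0.2747, 0.2325]
tool_rot: [-0.199, 0.93, 0.079, 0.297]
force: [0.6, 0.6, -0.7]
finger_gap: 0.549
```

```bash
python3 - <<'E'
from plan import *
where()
S=manip.snapshot("side");crop(S,(190,60,330,210),"s7.png",4)
T=manip.snapshot("top");crop(T,(110,160,260,300),"t7.png",4)
r=lean(120,38);tz=r.as_matrix()[:,2]
plan([(K-0.036*tz,r,3),(K-0.006*tz,r,2)])
E
```

```text
14.275 [0.4607 0.2747 0.2325] x [-0.744 -0.324 -0.584] y [-0.418  0.908  0.029] z [ 0.521  0.266 -0.811] q [ 0.27  0.35  2.1   1.    0.14 -2.69] F [ 0.6  0.6 -0.7] gap 0.549
[[-0.0027,0.0103,0.0401,-0.6,-0.7,-1.7],[-0.0025,0.0097,0.0402,-0.6,-0.7,-1.8],[-0.0023,0.0093,0.0403,-0.7,-0.8,-1.7],[0,0,0.015,0.0,0.0,-0.0],[0,0,0.015,0.0,0.0,-0.0]]
end [0.5326 0.3462 0.1168] t 14.375 force [-0.3 -0.5  0.2] gap 0.5517223389913515
```

View pics/s7.png

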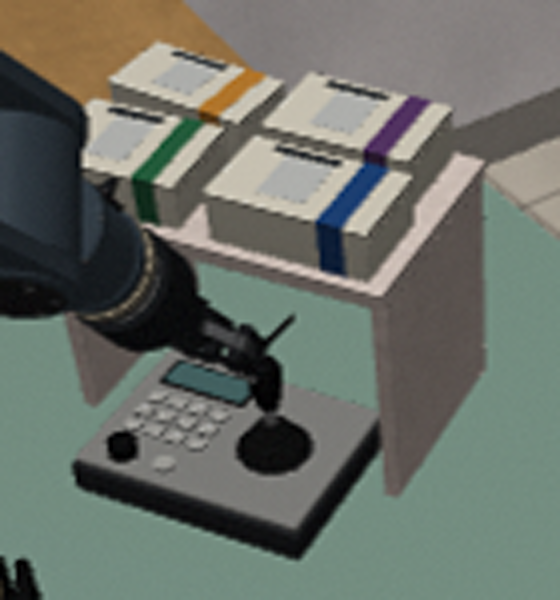

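View pics/t7.png

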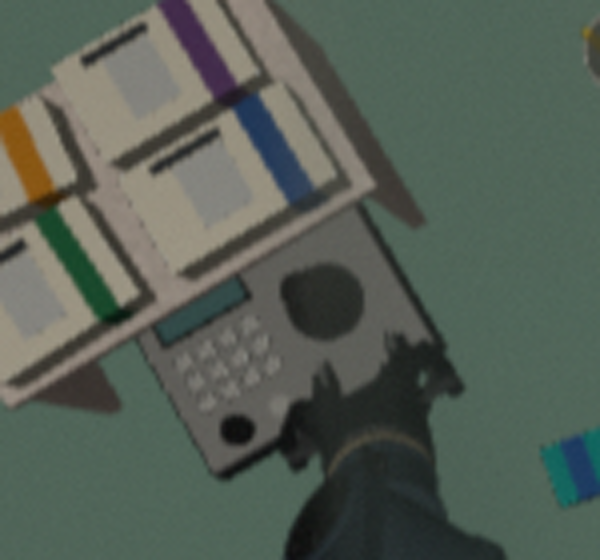

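```bash
python3 - <<'E'
import numpy as np
from scipy.optimize import least_squares,fsolve
D=np.array([(.5285,1.4339,1.1814,.62435,.2553),(.49,1.85,.8,.4915,.1681),(.74,1.93,.47,.4876,.0347),(.61,1.9,.63,.49,.1009),(.82,1.4,.93,.6794,.075),(.86,1.39,.89,.6876,.0486),(.6,1.26,1.27,.686,.2629)])
def fk(p,q2,q3,pitch):
    L1,L2,h,t,r0,c=p
    # q2 from vertical, elbow: forearm angle from vertical q2+q3-c ; tool angle 'pitch' from vertical up
    a=q2;b=q2+q3-c
    return r0+L1*np.sin(a)+L2*np.sin(b)+t*np.sin(pitch),h+L1*np.cos(a)+L2*np.cos(b)+t*np.cos(pitch)
def res(p):
    o=[]
    for q2,q3,q5,r,z in D:
        R,Z=fk(p,q2,q3,q2+q3+q5);o+=[R-r,Z-z]
    return o
best=None
for c in(0,.5,-.5,1.57):
    s=least_squares(res,[.35,.35,.2,.25,.0,c]);
    if best is None or s.cost<best.cost:best=s
print(best.x.round(3),best.cost**.5)
p=best.x
from plan import *
for L in (20,25,28,32,38):
  for back in(.006,.076,.146):
    tz=lean(120,L).as_matrix()[:,2];P=K-back*tz;r=np.hypot(P[0],P[1]);pit=np.pi-np.radians(L)
    f=lambda q:np.array(fk(p,q[0],q[1],pit))-[r,P[2]]
    q,_,ok,_=fsolve(f,[.7,1.6],full_output=1);print(L,back,q.round(2),"q5",round(pit-q.sum(),3),ok)
E
```

```text
[ 0.586  0.4    0.32   0.325  0.014 -0.277] 0.0034151919112419423
20 0.006 [0.64 1.81] q5 0.34 1
20 0.076 [0.51 1.82] q5 0.463 1
20 0.146 [0.37 1.82] q5 0.606 1
25 0.006 [0.64 1.88] q5 0.18 1
25 0.076 [0.5  1.91] q5 0.294 1
25 0.146 [0.35 1.92] q5 0.434 1
28 0.006 [0.65 1.92] q5 0.08 1
28 0.076 [0.5  1.97] q5 0.188 1
28 0.146 [0.35 1.98] q5 0.326 1
32 0.006 [0.66 1.98] q5 -0.057 1
32 0.076 [0.51 2.03] q5 0.039 1
32 0.146 [0.35 2.06] q5 0.171 1
38 0.006 [0.7  2.06] q5 -0.273 1
38 0.076 [0.55 2.13] q5 -0.202 1
38 0.146 [0.38 2.19] q5 -0.085 1
```

```bash
python3 - <<'E'
from plan import *
r=lean(120,20);tz=r.as_matrix()[:,2]
print((K-0.15*tz))
plan([(K-0.15*tz-.02*X,r,8)])
E
```

```text
[0.49137028 0.32234849 0.25295389]
[[-0.0043,0.0037,0.0,-0.1,2.0,-0.7],[-0.0043,0.0036,-0.0001,-0.1,2.0,-0.7],[-0.0044,0.0036,-0.0003,-0.1,2.0,-0.7],[-0.0044,0.0035,-0.0004,-0.1,2.0,-0.7],[-0.0044,0.0035,-0.0005,-0.2,2.0,-0.7],[-0.0044,0.0034,-0.0007,-0.1,1.9,-0.7],[-0.0045,0.0034,-0.0008,-0.2,2.0,-0.7],[-0.0045,0.0033,-0.001,-0.1,1.9,-0.6]]
end [0.4741 0.3124 0.2529] t 14.375 force [-0.3 -0.5  0.2] gap 0.5517223389913515
```

Emit:
play_rows(steps=[[[-0.004, 0.0037, 0, 0, 2, -0.7], [-0.004, 0.0036, 0, 0, 2, -0.7], [-0.004, 0.0036, 0, 0, 2, -0.7], [-0.004, 0.0035, 0, 0, 2, -0.7], [-0.004, 0.0035, 0, 0, 2, -0.7], [-0.004, 0.0034, 0, 0, 2, -0.7], [-0.004, 0.0034, 0, 0, 2, -0.7], [-0.004, 0.0033, 0, 0, 2, -0.6], [0, 0, 0, 0, 0, 0]]])

```text
t: 15.5
tcp_pos: [0.4732, 0.3118, 0.2476]
tool_rot: [-0.251, 0.951, 0.039, 0.173]
force: [-0.1, 0.5, 0.1]
finger_gap: 0.548
```

```bash
python3 - <<'E'
from plan import *
where()
r=lean(120,26);tz=r.as_matrix()[:,2]
plan([(K-0.10*tz-.005*X,r,6)])
E
```

```text
15.5 [0.4732 0.3118 0.2476] x [-0.813 -0.465 -0.35 ] y [-0.492  0.87  -0.012] z [ 0.31   0.162 -0.937] q [ 0.37  0.36  1.83  0.07  0.59 -1.78] F [-0.1  0.5  0.1] gap 0.548
[[-0.001,0.0001,0.0085,-0.1,-0.9,-0.0],[-0.0009,0.0001,0.0085,-0.2,-0.9,-0.0],[-0.0007,0.0001,0.0085,-0.1,-0.9,-0.1],[-0.0006,0.0001,0.0086,-0.2,-0.9,-0.0],[-0.0004,0.0001,0.0086,-0.1,-1.0,-0.1],[-0.0003,0.0,0.0085,-0.2,-0.9,-0.0]]
end [0.4935 0.3235 0.2019] t 15.5 force [-0.1  0.5  0.1] gap 0.5484683795521668
```

Emit:
play_rows(steps=[[[-0.001, 0, 0.0085, 0, -0.9, 0], [-0.001, 0, 0.0085, 0, -0.9, 0], [-0.001, 0, 0.0085, 0, -0.9, 0], [-0.001, 0, 0.0085, 0, -0.9, 0], [0, 0, 0.0085, 0, -1, 0], [0, 0, 0.0085, -1, -0.9, 0], [0, 0, 0, 0, 0, 0]]])

```text
t: 16.38
tcp_pos: [0.4921, 0.322, 0.2005]
tool_rot: [-0.251, 0.942, 0.06, 0.215]
force: [-0.3, 0.1, -0.8]
finger_gap: 0.548
```

```bash
python3 - <<'E'
from plan import *
where()
S=manip.snapshot("side");crop(S,(190,60,330,210),"s8.png",4)
T=manip.snapshot("top");crop(T,(110,160,260,300),"t8.png",4)
r=lean(120,26);tz=r.as_matrix()[:,2]
plan([(K-0.06*tz-.006*X,r,3),(K-0.01*tz-.006*X,r,5)])
E
```

```text
16.375 [0.4921 0.322  0.2005] x [-0.782 -0.447 -0.434] y [-0.498  0.867  0.005] z [ 0.375  0.22  -0.901] q [ 0.35  0.46  1.9   0.22  0.35 -1.93] F [-0.3  0.1 -0.8] gap 0.548
[[-0.0002,0.0001,0.0132,0.1,-0.1,-0.1],[-0.0002,0.0001,0.0133,0.0,0,-0.0],[-0.0001,0.0002,0.0132,0.1,-0.1,-0.1],[0.0,0.0,0.01,0,0.0,0.0],[0.0,0.0,0.01,0,0.0,0.0],[0.0,0.0,0.01,0,0.0,0.0],[0.0,0.0,0.01,0,0.0,0.0],[0.0,0.0,0.01,0,0.0,0.0]]
end [0.5268 0.3428 0.121 ] t 16.475 force [-0.7  0.3 -0.5] gap 0.553939888161347
```

View pics/s8.png

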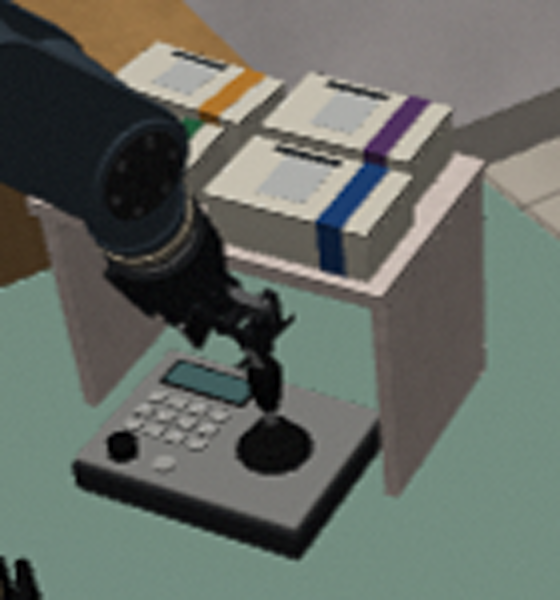

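View pics/t8.png

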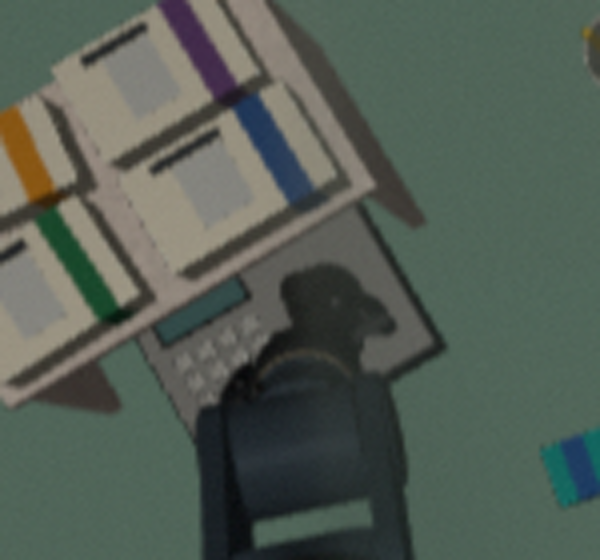

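Emit:
play_rows(steps=[[[0, 0, 0.013, 0, 0, 0], [0, 0, 0.013, 0, 0, 0], [0, 0, 0.013, 0, 0, 0], [0, 0, 0.01, 0, 0, 0], [0, 0, 0, 0, 0, 0]]])

```text
t: 17.1
tcp_pos: [0.511, 0.334, 0.156]
tool_rot: [-0.252, 0.942, 0.06, 0.215]
force: [-0.7, -0.4, -1.0]
finger_gap: 0.547
```

```bash
python3 - <<'E'
from plan import *
where()
S=manip.snapshot("side");crop(S,(220,110,300,190),"s9.png",7)
r=lean(120,26);tz=r.as_matrix()[:,2]
plan([(K-0.01*tz-.006*X,r,4)])
E
```

```text
17.1 [0.511 0.334 0.156] x [-0.781 -0.448 -0.435] y [-0.5    0.866  0.005] z [ 0.374  0.221 -0.901] q [ 0.36  0.56  1.87  0.28  0.27 -1.98] F [-0.7 -0.4 -1. ] gap 0.547
[[-0.0002,-0.0001,0.01,0.1,0,-0.0],[-0.0002,-0.0001,0.01,0.0,-0.1,-0.0],[-0.0002,0,0.01,0.1,0,-0.1],[-0.0002,-0.0001,0.0099,0.0,-0.1,-0.0]]
end [0.5268 0.3428 0.121 ] t 17.15 force [ 0.   1.  -0.2] gap 0.5483542141198743
```

View pics/s9.png

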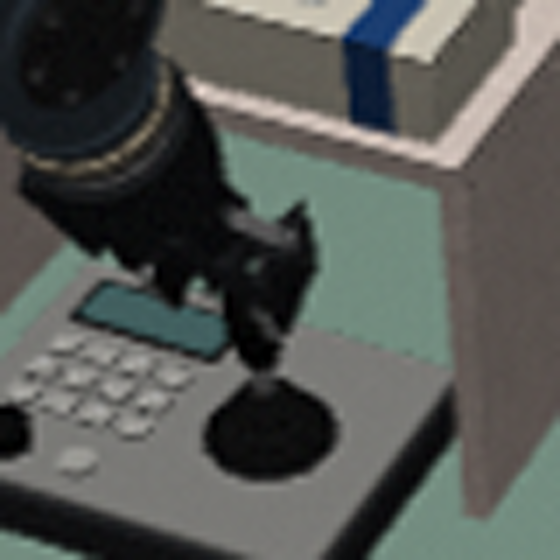

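Emit:
play_rows(steps=[[[0, 0, 0.01, 0, 0, 0], [0, 0, 0.01, 0, 0, 0], [0, 0, 0, 0, 0, 0]]])

```text
t: 17.52
tcp_pos: [0.5186, 0.3383, 0.1384]
tool_rot: [-0.251, 0.942, 0.06, 0.215]
force: [0.6, -0.7, 0.1]
finger_gap: 0.55
```

Emit:
play_rows(steps=[[[0, 0, 0.01, 0, 0, 0], [0, 0, 0.01, 0, 0, 0], [0, 0, 0, 0, 0, 0]]])

```text
t: 17.9
tcp_pos: [0.5262, 0.3428, 0.1203]
tool_rot: [-0.251, 0.942, 0.06, 0.215]
force: [0.1, 0.0, 0.4]
finger_gap: 0.55
```

```bash
python3 - <<'E'
from plan import *
where()
S=manip.snapshot("side");crop(S,(220,110,300,190),"s10.png",7)
T=manip.snapshot("top");crop(T,(140,190,240,270),"t10.png",7)
E
```

```text
17.9 [0.5262 0.3428 0.1203] x [-0.781 -0.448 -0.435] y [-0.499  0.866  0.005] z [ 0.375  0.221 -0.9  ] q [ 0.37  0.64  1.85  0.34  0.22 -2.04] F [0.1 0.  0.4] gap 0.55
```

View pics/s10.png

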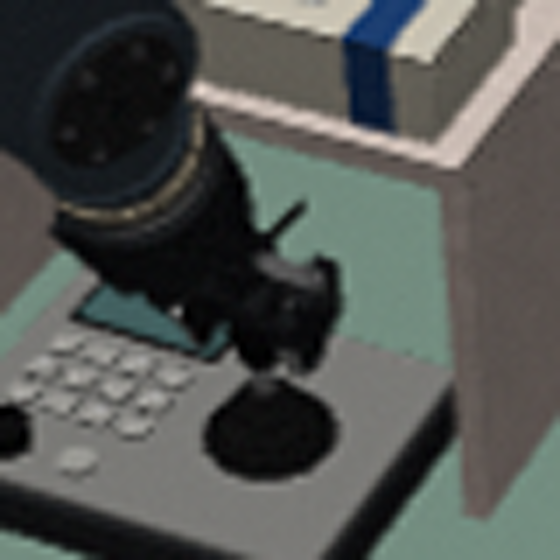

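View pics/t10.png

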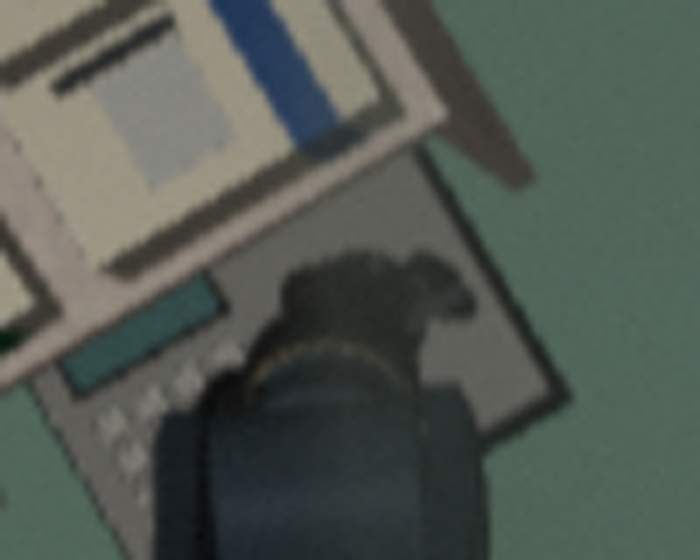

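Emit:
play_rows(steps=[[[0, -0.006, 0, 0, 0, 0], [0, -0.006, 0, 0, 0, 0], [0, -0.006, 0, 0, 0, 0], [0, -0.006, 0, 0, 0, 0], [0, 0, 0, 0, 0, 0]]])

```text
t: 18.62
tcp_pos: [0.5386, 0.3217, 0.1216]
tool_rot: [-0.251, 0.942, 0.06, 0.216]
force: [-0.3, 2.5, 3.9]
finger_gap: 0.552
```

```bash
python3 - <<'E'
from plan import *
where()
S=manip.snapshot("side");crop(S,(220,110,300,190),"s11.png",7);crop(S,(390,195,455,275),"p11.png",7)
E
```

```text
18.625 [0.5386 0.3217 0.1216] x [-0.781 -0.447 -0.437] y [-0.499  0.867  0.005] z [ 0.377  0.221 -0.899] q [ 0.32  0.64  1.85  0.42  0.23 -2.16] F [-0.3  2.5  3.9] gap 0.552
```

View pics/s11.png

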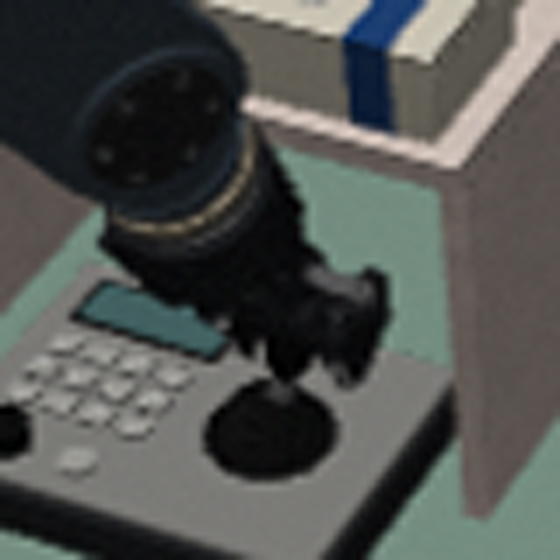

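View pics/p11.png

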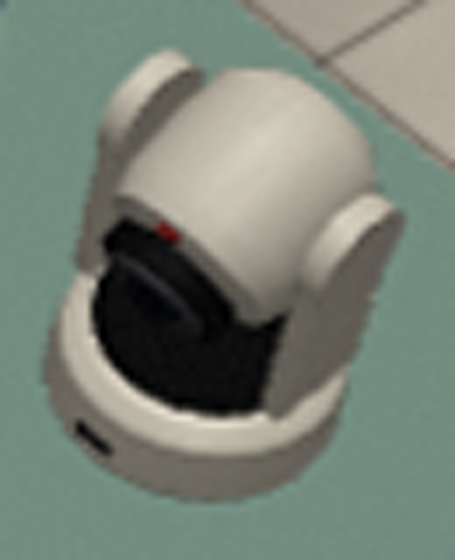

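Emit:
play_rows(steps=[[[0, -0.006, 0, 0, 0, 0], [0, -0.006, 0, 0, 0, 0], [0, 0, 0, 0, 0, 0], [0, 0, 0, 0, 0, 0], [0, 0, 0, 0, 0, 0], [0, 0, 0, 0, 0, 0], [0, 0, 0, 0, 0, 0]]])

```text
t: 19.55
tcp_pos: [0.5439, 0.3117, 0.121]
tool_rot: [-0.252, 0.942, 0.06, 0.215]
force: [-3.0, 4.4, -0.2]
finger_gap: 0.55
```

```bash
python3 - <<'E'
from plan import *
where()
S=manip.snapshot("side");T=manip.snapshot("top");crop(S,(390,195,455,275),"p12.png",7);crop(T,(320,130,380,195),"pt12.png",8)
a=cv2.imread("pics/p12.png");b=cv2.imread("pics/pt12.png");h=max(a.shape[0],b.shape[0]);
c=np.zeros((h,a.shape[1]+b.shape[1],3),np.uint8);c[:a.shape[0],:a.shape[1]]=a;c[:b.shape[0],a.shape[1]:]=b;
c=c[:, :];cv2.imwrite("pics/both12.png",cv2.resize(c,None,fx=.8,fy=.8))
crop(S,(220,110,300,190),"s12.png",7)
E
```

```text
19.55 [0.5439 0.3117 0.121 ] x [-0.781 -0.448 -0.436] y [-0.5    0.866  0.005] z [ 0.375  0.221 -0.9  ] q [ 0.3   0.64  1.85  0.46  0.23 -2.22] F [-3.   4.4 -0.2] gap 0.55
```

View pics/both12.png

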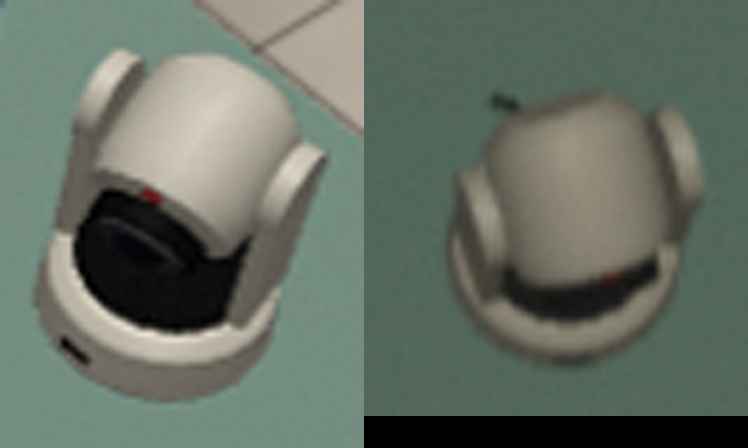

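View pics/s12.png

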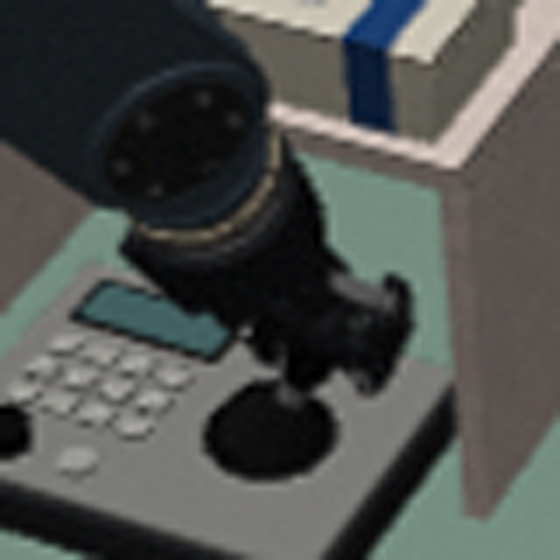

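```bash
cat > led.py <<'E'
from plan import *
import json,os
def red(s,rc):
    l,t,a,b=rc;im=s["img"][t:b,l:a].astype(float);w=im[:,:,0]-np.maximum(im[:,:,1],im[:,:,2])-25;w[w<0]=0
    y,x=np.mgrid[t:b,l:a];return np.array([(w*x).sum(),(w*y).sum()])/w.sum(),w.sum()
def led():
    S=manip.snapshot("side");T=manip.snapshot("top")
    a,wa=red(S,(395,200,450,250));b,wb=red(T,(325,140,380,190))
    P,e=tri(T,b,S,a);print("LED",P.round(4),"err",round(e[0],4),"w",wa,wb,"S",a.round(1),"T",b.round(1))
    L=json.load(open("led.json")) if os.path.exists("led.json") else []
    L.append([manip.sense()["t"],*P.tolist()]);json.dump(L,open("led.json","w"))
    A=np.array(L+[[0,.7084,-.2022,.1448]]);
    for c in((.7504,-.2000),(.755,-.199)):
        d=P[:2]-c;tr=np.array([.583,-.361])-c;print("c",c,"pan",np.degrees(np.arctan2(-d[1],-d[0])).round(1),"want",np.degrees(np.arctan2(-tr[1],-tr[0])).round(1),"r",np.linalg.norm(d).round(4))
    if len(A)>2:
        x,y=A[:,1],A[:,2];q=np.linalg.lstsq(np.c_[2*x,2*y,np.ones(len(x))],x*x+y*y,rcond=None)[0];print("circle",q[:2].round(4),np.sqrt(q[2]+q[0]**2+q[1]**2).round(4))
    return S,T
E
python3 - <<'E'
from led import *
led();where()
E
```

```text
LED [ 0.7092 -0.2159  0.1478] err 0.0002 w 243.0 1.0 S [416.7 229.6] T [359. 173.]
c (0.7504, -0.2) pan 21.1 want 43.9 r 0.0442
c (0.755, -0.199) pan 20.2 want 43.3 r 0.0488
19.75 [0.5441 0.3116 0.1211] x [-0.78  -0.448 -0.436] y [-0.5    0.866  0.004] z [ 0.376  0.221 -0.9  ] q [ 0.3   0.64  1.85  0.46  0.23 -2.22] F [-2.1  4.2 -1.5] gap 0.55
```

Emit:
play_rows(steps=[[[0, 0, 0, 0, 0, 0], [0, 0, 0, 0, 0, 0], [0, 0, 0, 0, 0, 0], [0, 0, 0, 0, 0, 0], [0, 0, 0, 0, 0, 0], [0, 0, 0, 0, 0, 0], [0, 0, 0, 0, 0, 0]]])

```text
t: 20.62
tcp_pos: [0.5442, 0.3116, 0.1212]
tool_rot: [-0.252, 0.942, 0.06, 0.216]
force: [-2.5, 3.3, 0.3]
finger_gap: 0.551
```

```bash
python3 - <<'E'
from led import *
S,T=led();where()
crop(S,(390,195,455,275),"p13.png",7);crop(T,(320,130,380,195),"pt13.png",8)
a=cv2.imread("pics/p13.png");b=cv2.imread("pics/pt13.png");h=max(a.shape[0],b.shape[0]);
c=np.zeros((h,a.shape[1]+b.shape[1],3),np.uint8);c[:a.shape[0],:a.shape[1]]=a;c[:b.shape[0],a.shape[1]:]=b;
cv2.imwrite("pics/both13.png",cv2.resize(c,None,fx=.8,fy=.8))
E
```

```text
LED [nan nan nan] err nan w 256.0 0.0 S [420.4 231.3] T [nan nan]
c (0.7504, -0.2) pan nan want 43.9 r nan
c (0.755, -0.199) pan nan want 43.3 r nan
 ** On entry to DLASCL parameter number  4 had an illegal value
 ** On entry to DLASCL parameter number  4 had an illegal valueled.py:5: RuntimeWarning: invalid value encountered in divide
  y,x=np.mgrid[t:b,l:a];return np.array([(w*x).sum(),(w*y).sum()])/w.sum(),w.sum()
Traceback (most recent call last):
  File "led.py", line 16, in led
    x,y=A[:,1],A[:,2];q=np.linalg.lstsq(np.c_[2*x,2*y,np.ones(len(x))],x*x+y*y,rcond=None)[0];print("circle",q[:2].round(4),np.sqrt(q[2]+q[0]**2+q[1]**2).round(4))
                        ~~~~~~~~~~~~~~~^^^^^^^^^^^^^^^^^^^^^^^^^^^^^^^^^^^^^^^^^^^^^^^^^^^
numpy.linalg.LinAlgError: SVD did not converge in Linear Least Squares
```

```bash
rm led.json; cat > led.py <<'E'
from plan import *
def red(s,rc,th=25):
    l,t,a,b=rc;im=s["img"][t:b,l:a].astype(float);w=im[:,:,0]-np.maximum(im[:,:,1],im[:,:,2])-th;w[w<0]=0
    y,x=np.mgrid[t:b,l:a];return np.array([(w*x).sum(),(w*y).sum()])/w.sum(),w.sum()
def led():
    S=manip.snapshot("side");T=manip.snapshot("top")
    a,wa=red(S,(395,200,450,250));b,wb=red(T,(325,140,380,190),8)
    print("S",a.round(1),"T",b.round(1),wb)
    for z in(.145,.148):
      P=plane(S,a,z)
      for c in((.7504,-.2000),(.755,-.199)):
        d=P[:2]-c;tr=np.array([.583,-.361])-c;print(z,P.round(4),"c",c,"pan",np.degrees(np.arctan2(-d[1],-d[0])).round(1),"want",np.degrees(np.arctan2(-tr[1],-tr[0])).round(1),"r",np.linalg.norm(d).round(4))
    crop(S,(390,195,455,275),"p13.png",7);crop(T,(320,130,380,195),"pt13.png",8)
    a=cv2.imread("pics/p13.png");b=cv2.imread("pics/pt13.png");h=max(a.shape[0],b.shape[0]);
    c=np.zeros((h,a.shape[1]+b.shape[1],3),np.uint8);c[:a.shape[0],:a.shape[1]]=a;c[:b.shape[0],a.shape[1]:]=b;
    cv2.imwrite("pics/both_%d.png"%(100*manip.sense()["t"]),cv2.resize(c,None,fx=.8,fy=.8));print(manip.sense()["t"])
    return S,T
E
python3 - <<'E'
from led import *
led();where()
S=manip.snapshot("side")
for p in((412.9,227.3),(416.7,229.6),(420.4,231.3)):print(plane(S,p,.146).round(4))
E
ls pics|grep both
```

```text
S [420.8 231.4] T [361.6 171.4] 53.0
0.145 [ 0.7159 -0.2259  0.145 ] c (0.7504, -0.2) pan 36.9 want 43.9 r 0.0432
0.145 [ 0.7159 -0.2259  0.145 ] c (0.755, -0.199) pan 34.5 want 43.3 r 0.0475
0.148 [ 0.7136 -0.2275  0.148 ] c (0.7504, -0.2) pan 36.7 want 43.9 r 0.0459
0.148 [ 0.7136 -0.2275  0.148 ] c (0.755, -0.199) pan 34.5 want 43.3 r 0.0502
20.825
20.825 [0.5442 0.3116 0.1212] x [-0.78  -0.448 -0.436] y [-0.5    0.866  0.004] z [ 0.376  0.221 -0.9  ] q [ 0.3   0.64  1.85  0.46  0.23 -2.22] F [-2.4  3.3 -0.1] gap 0.55
[ 0.7081 -0.2029  0.146 ]
[ 0.7106 -0.2152  0.146 ]
[ 0.7144 -0.2256  0.146 ]
both12.png
both_2082.png
```

Emit:
play_rows(steps=[[[0, 0, 0, 0, 0, 0], [0, 0, 0, 0, 0, 0], [0, 0.006, 0, 0, 0, 0], [0, 0.008, 0, 0, 0, 0], [0, 0.008, 0, 0, 0, 0], [0, 0.007, 0, 0, 0, 0], [0, 0.007, 0, 0, 0, 0], [0, 0, 0, 0, 0, 0], [0, 0, 0, 0, 0, 0]]])

```text
t: 22.0
tcp_pos: [0.5267, 0.3426, 0.1214]
tool_rot: [-0.251, 0.942, 0.06, 0.216]
force: [-0.9, 0.1, 0.1]
finger_gap: 0.556
```

```bash
python3 - <<'E'
from led import *
S,T=led();where();import os;os.system("cp pics/both_%d.png pics/b14.png"%(100*manip.sense()["t"]))
crop(S,(220,110,300,190),"s14.png",7)
E
ls pics|grep b14
```

```text
S [422.9 231.9] T [363.3 170.2] 90.0
0.145 [ 0.7193 -0.2307  0.145 ] c (0.7504, -0.2) pan 44.7 want 43.9 r 0.0437
0.145 [ 0.7193 -0.2307  0.145 ] c (0.755, -0.199) pan 41.6 want 43.3 r 0.0477
0.148 [ 0.7171 -0.2322  0.148 ] c (0.7504, -0.2) pan 44.0 want 43.9 r 0.0463
0.148 [ 0.7171 -0.2322  0.148 ] c (0.755, -0.199) pan 41.2 want 43.3 r 0.0504
22.1
22.1 [0.5266 0.3425 0.1214] x [-0.78  -0.447 -0.437] y [-0.499  0.867  0.004] z [ 0.377  0.221 -0.9  ] q [ 0.37  0.64  1.85  0.34  0.22 -2.04] F [ 0.   0.1 -0.4] gap 0.551
b14.png
```

View pics/b14.png

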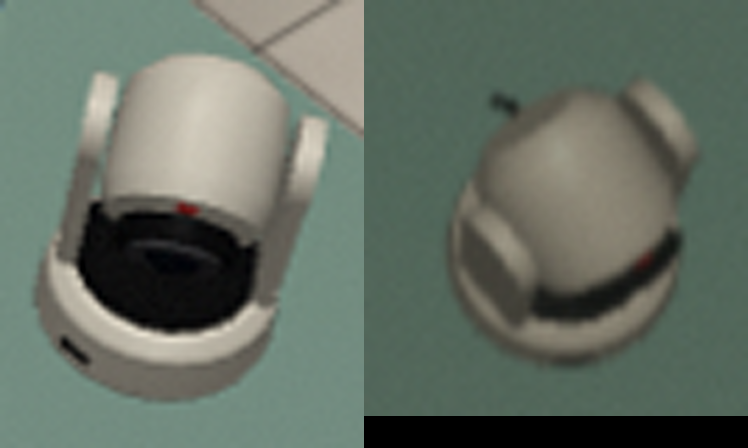

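View pics/s14.png

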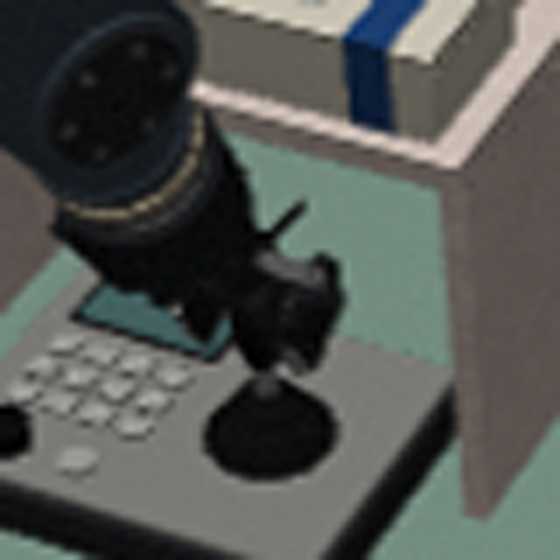

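```bash
python3 - <<'E'
from led import *
S=manip.snapshot("side");T=manip.snapshot("top")
for s in(S,T):
    for n in("ptz_eye","ptz"):
        print([(plane(s,p["point"],.125 if n=="ptz_eye" else 0).round(4).tolist(),round(p["score"],2)) for p in manip.pinpoint(n,s)][:2])
crop(S,(392,197,452,267),"pS.png",10);crop(T,(325,135,380,190),"pT.png",10)
def ov(s,rc,name,pan,c):
    l,t,a,b=rc;k=10;im=cv2.resize(s["img"][t:b,l:a,::-1],None,fx=k,fy=k,interpolation=cv2.INTER_CUBIC)
    th=np.radians(np.arange(0,361,10));d=np.array([-np.cos(np.radians(pan)),-np.sin(np.radians(pan)),0]);n=np.array([-d[1],d[0],0])
    def pl(P,col):
        q=(proj(s,P)-[l,t]+.5)*k;cv2.polylines(im,[q.astype(int)],False,col,1)
    foot=np.c_[c[0]+.065*np.cos(th),c[1]+.065*np.sin(th),0*th];pl(foot,(0,255,255))
    C=np.array([c[0],c[1],0])
    for sg in(1,-1):
        pl(C+np.array([0,0,.125])+sg*.055*n+ np.outer(.035*np.cos(th),d)+np.outer(.035*np.sin(th),Z),(0,0,255) if sg>0 else (255,0,0))
    pl(np.array([C+[0,0,.125],C+[0,0,.125]+.06*d]),(0,255,0))
    return im
for c,pan in(((.755,-.199),41),):
    a=ov(S,(392,197,452,267),"",pan,c);b=ov(T,(325,135,380,190),"",pan,c)
    o=np.zeros((700,1150,3),np.uint8);o[:a.shape[0],:a.shape[1]]=a;o[:b.shape[0],600:600+b.shape[1]]=b;cv2.imwrite("pics/ov.png",cv2.resize(o,None,fx=.69,fy=.69))
E
```

```text
[([0.5674, -0.6377, 0.125], 0.97), ([0.7601, -0.1946, 0.125], 0.76)]
[([0.5632, -0.6291, 0.0], 0.86)]
[([0.7596, -0.1988, 0.125], 0.97), ([0.5461, -0.639, 0.125], 0.69)]
[([0.5689, -0.6338, 0.0], 0.96), ([0.7615, -0.1984, 0.0], 0.87)]
```

View pics/ov.png

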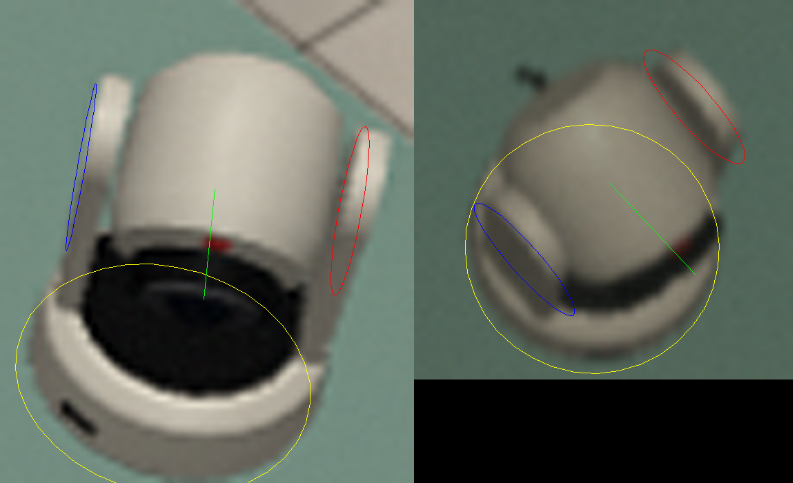

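```bash
cat > ov.py <<'E'
from led import *
def ov(s,rc,pan,c,k=10):
    l,t,a,b=rc;im=cv2.resize(s["img"][t:b,l:a,::-1],None,fx=k,fy=k,interpolation=cv2.INTER_CUBIC)
    th=np.radians(np.arange(0,361,10));d=np.array([-np.cos(np.radians(pan)),-np.sin(np.radians(pan)),0]);n=np.array([-d[1],d[0],0])
    def pl(P,col):
        q=(proj(s,P)-[l,t]+.5)*k;cv2.polylines(im,[q.astype(int)],False,col,1)
    C=np.array([c[0],c[1],0])
    pl(np.c_[c[0]+.065*np.cos(th),c[1]+.065*np.sin(th),0*th],(0,255,255))
    for sg in(1,-1):
        pl(C+np.array([0,0,.13])+sg*.058*n+ np.outer(.03*np.cos(th),d)+np.outer(.03*np.sin(th),Z),(0,0,255) if sg>0 else (255,0,0))
    pl(np.array([C+[0,0,.146],C+[0,0,.146]+.06*d]),(0,255,0))
    return im
def both(S,T,pan,c,name):
    a=ov(S,(392,197,452,267),pan,c);b=ov(T,(325,135,380,190),pan,c)
    o=np.zeros((700,1150,3),np.uint8);o[:a.shape[0],:a.shape[1]]=a;o[:b.shape[0],600:600+b.shape[1]]=b;cv2.imwrite(name,cv2.resize(o,None,fx=.69,fy=.69))
E
python3 - <<'E'
from ov import *
S=manip.snapshot("side");T=manip.snapshot("top")
both(S,T,38,(.762,-.199),"pics/ov2.png")
# tray now
im=T["img"];
for s in(S,T):
    p=manip.pinpoint("tray_floor",s);print([(plane(s,q["point"],.004).round(4).tolist(),round(q["score"],2)) for q in p][:2])
E
```

```text
[([0.5929, -0.3644, 0.004], 0.97), ([0.5824, -0.3616, 0.004], 0.16)]
[([0.5882, -0.3666, 0.004], 0.93)]
```

View pics/ov2.png

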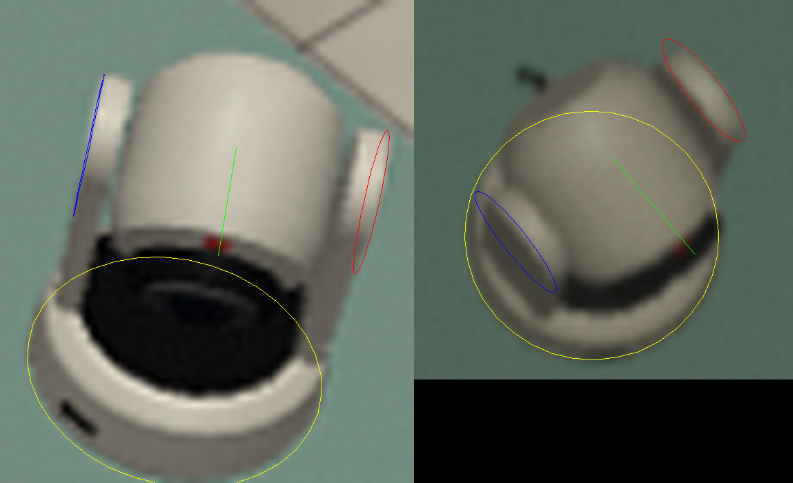

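Emit:
play_rows(steps=[[[0, -0.008, 0, 0, 0, 0], [0, -0.007, 0, 0, 0, 0], [0, -0.007, 0, 0, 0, 0], [0, -0.006, 0, 0, 0, 0], [0, 0, 0, 0, 0, 0], [0, 0, 0, 0, 0, 0], [0, 0, 0, 0, 0, 0], [0, 0, 0, 0, 0, 0], [0, 0, 0, 0, 0, 0], [0, 0.008, 0, 0, 0, 0]]])

```text
t: 23.85
tcp_pos: [0.5368, 0.3252, 0.1214]
tool_rot: [-0.251, 0.942, 0.06, 0.216]
force: [-1.0, 1.2, 2.3]
finger_gap: 0.554
```

Emit:
play_rows(steps=[[[0, 0.007, 0, 0, 0, 0], [0, 0.007, 0, 0, 0, 0], [0, 0.006, 0, 0, 0, 0], [0, 0, 0, 0, 0, 0], [0, 0, 0, 0, 0, 0]]])

```text
t: 24.48
tcp_pos: [0.5263, 0.3427, 0.1213]
tool_rot: [-0.252, 0.942, 0.06, 0.216]
force: [-0.4, 0.6, 0.1]
finger_gap: 0.552
```

```bash
python3 - <<'E'
from ov import *
where();S,T=led()
both(S,T,43,(.762,-.199),"pics/ov3.png")
for s in(S,T):print((red(s,(395,200,450,250) if s is S else (325,140,380,190),10)))
P=plane(S,red(S,(395,200,450,250))[0],.146);d=P-[.762,-.199,0];print(np.degrees(np.arctan2(-d[1],-d[0])))
E
```

```text
24.475 [0.5263 0.3427 0.1213] x [-0.78  -0.448 -0.436] y [-0.5    0.866  0.004] z [ 0.376  0.221 -0.9  ] q [ 0.37  0.64  1.85  0.34  0.22 -2.04] F [-0.4  0.6  0.1] gap 0.552
S [424.9 232.3] T [364.3 169.2] 81.0
0.145 [ 0.7227 -0.2351  0.145 ] c (0.7504, -0.2) pan 51.7 want 43.9 r 0.0447
0.145 [ 0.7227 -0.2351  0.145 ] c (0.755, -0.199) pan 48.2 want 43.3 r 0.0484
0.148 [ 0.7204 -0.2366  0.148 ] c (0.7504, -0.2) pan 50.6 want 43.9 r 0.0473
0.148 [ 0.7204 -0.2366  0.148 ] c (0.755, -0.199) pan 47.4 want 43.3 r 0.0511
24.575
(array([425.        , 232.34324324]), np.float64(370.0))
(array([364.36363636, 169.1969697 ]), np.float64(66.0))
42.38756475812783
```

View pics/ov3.png

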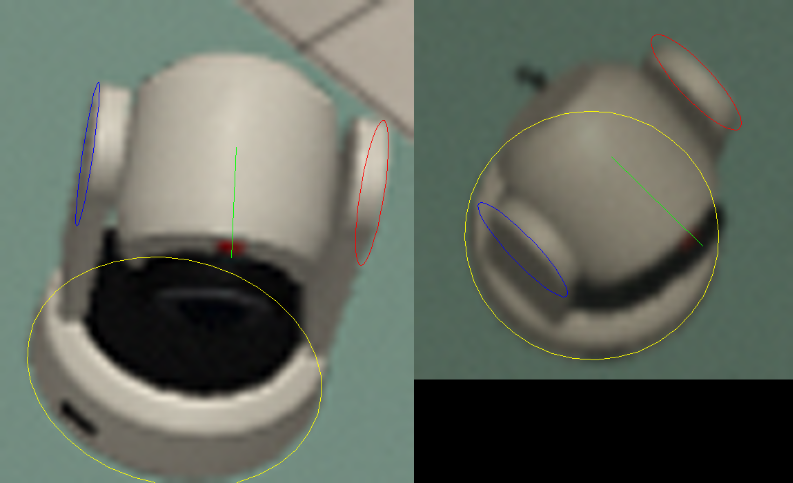

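Emit:
play_rows(steps=[[[0, 0, -0.015, 0, 0, 0], [0, 0, -0.015, 0, 0, 0], [0, 0, -0.02, 0, 0, 0], [0, 0, -0.03, 0, 0, 0], [0, 0, -0.03, 0, 0, 0], [0, 0, -0.03, 0, 0, 0], [0, 0, 0, 0, 0, 0], [0, 0, 0, 0, 0, 0]]])

```text
t: 25.58
tcp_pos: [0.4734, 0.3116, 0.2475]
tool_rot: [-0.251, 0.942, 0.06, 0.216]
force: [-0.4, -0.5, -0.3]
finger_gap: 0.55
```

```bash
python3 - <<'E'
from ov import *
where();S=manip.snapshot("side");T=manip.snapshot("top")
cv2.imwrite("pics/sf.png",S["img"][:,:,::-1])
both(S,T,43,(.762,-.199),"pics/ov4.png")
k=red(S,(395,200,450,250))[0];print(k)
for s in(S,T):print([(plane(s,q["point"],0).round(4).tolist(),round(q["score"],2)) for q in manip.pinpoint("tray",s)][:2])
print([(plane(S,q["point"],.112).round(4).tolist(),round(q["score"],2)) for q in manip.pinpoint("stick_knob",S)][:2])
E
```

```text
25.575 [0.4734 0.3116 0.2475] x [-0.78  -0.448 -0.437] y [-0.499  0.866  0.004] z [ 0.376  0.221 -0.9  ] q [ 0.35  0.35  1.9   0.19  0.45 -1.9 ] F [-0.4 -0.5 -0.3] gap 0.55
[424.93220339 232.28813559]
[([0.5844, -0.3671, 0.0], 0.72)]
[([0.5866, -0.3584, 0.0], 0.71)]
[([0.5408, 0.3506, 0.112], 0.6)]
```

View pics/sf.png

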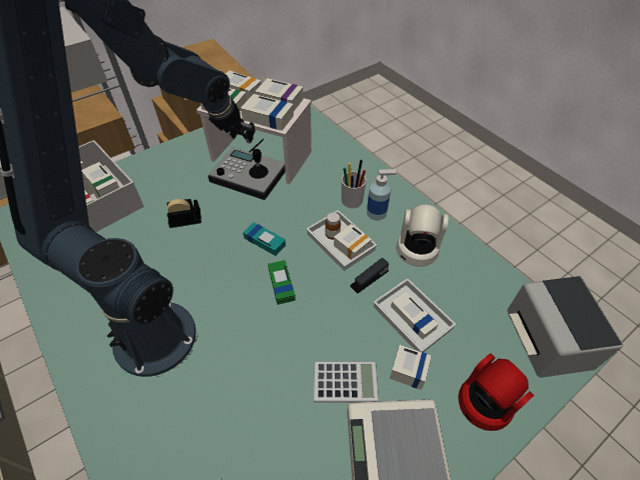

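```bash
python3 -c "
from station import manip
print(manip.sign_off())"
```

```text
the job is handed in; nothing more can be done
None
```

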